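# Swap beaker and bottle between drying mat and stirrer, turning the beaker mouth-up

### The job

The steel beaker has dried mouth-down on the drying mat while a full reagent bottle is parked on the magnetic stirrer: swap them, so that the beaker stands mouth-up in the middle of the stirrer's top plate and the bottle stands in the middle of the mat. Keep the bottle upright all the time and leave everything else on the bench where it is; the two-rail cradle is there to lay the beaker on its side while you change your grip.

Things in the scene. Friction and masses are not known exactly. Their poses are not given: they have to be found in the camera images.
- beaker: the stainless-steel beaker: plain round straight-sided cup, outer diameter 60 mm, height 90 mm, wall 2.5 mm, closed base 4 mm thick, about 0.14 kg. Origin: centre of its open mouth (rim plane). Its z axis runs from the mouth to the base: z up = mouth-down (as it starts), z down = mouth-up.
- beaker_middle (a point): point on the beaker's axis half way up, 45 mm from mouth and base
- beaker_base (a point): centre of the outside of the beaker's closed base, 90 mm from the mouth
- bottle: the full, closed amber reagent bottle with a blue cap: round, body diameter 60 mm (straight for about the lower 70 mm, then narrowing to a 28 mm cap), height 120 mm, about 0.28 kg. Origin: centre of its underside, z up.
- stirrer: the magnetic stirrer, fixed: low white box 150 x 140 mm, 50 mm high, knob on its front (-x) side; origin under its centre, on the bench
- stirrer_top (a point): centre of the stirrer's flat steel top plate (124 x 130 mm), on the plate's surface, 50 mm above the bench
- mat: the drying mat, fixed: grey ribbed square 150 x 150 mm, 6 mm thick; origin under its centre
- mat_top (a point): centre of the mat's upper surface, 6 mm above the bench
- cradle: the bottle cradle, fixed: two parallel round rubber rails, 12 mm thick, 42 mm apart between axes, 132 mm long, on an aluminium base 70 x 140 mm; the rails' tops are 40 mm above the bench and the rails run along the body's y axis. A round vessel laid on its side along the rails cannot roll away. Origin under its centre.
- cradle_axis (a point): where the axis of a 60 mm round vessel lying in the cradle comes to rest: 63 mm above the bench, above the cradle's middle; y along the rails
- petri: bystander: closed clear petri dish, diameter 64 mm, 15 mm high; origin centre of underside
- eraser: bystander: white eraser block 60 x 25 x 16 mm; origin centre of underside
- wash_bottle: bystander: white wash bottle, diameter 60 mm, 200 mm high with its yellow spout to its -x side; origin centre of underside
- jar: bystander: glass jar with blue lid, diameter 64 mm, 85 mm high; origin centre of underside
- jug: bystander: white plastic measuring cup, mouth-up, diameter 80 mm, 120 mm high; origin centre of underside

How it is judged:
By the outcome, as a careful person would: the job done as asked, in the order asked, and still so for the second after the job is handed in, with the robot touching nothing.
It also fails if it takes over 72 s, if anything falls off the work surface, if the arm or the gripper's body presses on something with over 40 N, if the wrist force passes 120 N, or if a joint passes its speed limit or range.

### The arm

A 6-joint arm with a two-finger parallel gripper is mounted at the origin on the work surface. World frame = base frame: x ahead of the robot, y to its left, z up, the work surface at z = 0. Lengths are in m, angles in rad, forces in N, time in s.
With the tool pointing down it reaches from about 0.25 to 0.8 m from the base axis. Payload 8.5 kg.
Tool frame: the origin (TCP) lies midway between the tips of the shut fingers; the grasp point (between the pads) lies 19 mm behind it; z points along the fingers, y is the direction in which the jaws open and shut (so a half turn about z gives the same grasp; the last joint's range is limited). The gripper opens to 85 mm and grips with 20 to 120 N. Pads are 22 mm wide; open, the fingers measure 114 mm over their backs; the gripper's body (76 mm by 85 mm) begins 54 mm behind the grasp point. The pads swing forward as they close: fully open they stand 13 mm farther back than shut.
Start: joints at [-1.152, 0.238, -0.013, 1.319, 0, 1.571], TCP at [0.213, -0.48, 0.231] pointing down, gripper open.
Joint ranges: [-2.66, 2.66], [-1.03, 1.9], [-1.14, 1.46], [-1.82, 2.27], [-1.45, 1.34], [-3.14, 3.14]. Speed limits (rad/s): [2.22, 2.22, 2.79, 3.14, 3.14, 3.14].

### API

Orientations are given as a unit quaternion [w, x, y, z].
In Python, from bench import ctrl gives the robot as it stands.
- The arm moves only by the shell command python3 -m jog 'ROWS' [FORCE]. ROWS is JSON, a list of rows, each an object with "xyz": the shift along the tool's x, y, z in mm, a list of three; "rot": the turn, a rotation vector about the tool's x, y, z in degrees, a list of three; "grip": the opening, from 0 (shut) to 1 (fully open). A call has 1 to 12 rows; each row shifts and turns the commanded pose from where the row before left it, along the tool's axes as they then stand; what a row does not reach is not made up. A row lasts 1/10 s, in which the tool goes at most 50 mm and 8.59 degrees, less where a joint would pass 70% of its speed; a pose out of reach is approached as far as the arm can. A call with a gripper value outside its range is refused whole. The fingers move at their own pace and stop on an object; FORCE is the grip in N (left out, the last holds). Time passes only in rows, so rows that do not move let the fingers close. It gives the time, the measured TCP pose, the force and the opening at its end, in the units of the state.
- ctrl.get_obs(): the state, without advancing time (a new reading comes with each control period).
- ctrl.get_image(name): name is "side" or "top" or "wrist"; returns (picture, depth): 420x560x3 uint8, red, green, blue; 420x560 float32, m along the optical axis (not along the pixel's ray), 0 where there is no reading.
- ctrl.camera_params(name): a dict with "fov_y" (degrees; the focal length in pixels is half the picture's height over the tangent of half this angle, whatever the lens; pixels are square), "cx", "cy" (the principal point, pixels), "position" and "attitude" of the camera in the world; the wrist camera has in their place "T_tool_cam" (4x4, takes a point from camera to tool coordinates, whose origin is the TCP and whose axes are the flange's). Camera axes: x right, y down, z forward; pixel columns grow to the right and rows downward; lengths in m; the calibration is good to about 2 mm. A picture is of the moment at which its call begins: read the wrist's pose just before it. camera_params takes no time and is no camera call.
- ctrl.finish_job(): hands the job in, once; it reports no verdict.
The state is a dict: "clock": time; "qpos": joint angles; "qd": joint speeds; "joint_efforts": joint torques, N m; "position": TCP position; "tcp_rot": TCP orientation; "contact_force": force on the tool from outside, world axes, zero at the start; "moment": the same for the moment, N m; "grip_width": finger opening in m.
Only numpy, scipy, OpenCV 4.12 (cv2) and the standard library are available. Lean on these libraries where they do the work, as an engineer would, in place of code of your own. Each camera call takes 0.05 s, during which the arm holds its last target.

## Working session

There is one attempt and no reset: what is moved stays moved. The work goes in short steps, Python scripts to look and compute and a shell command to move; the robot and the scene stay as the last step left them, time stands still between calls to the robot, and variables do not carry over. Pictures are saved under pics/ and viewed, and the job is handed in when it is done.

```bash
ls; mkdir -p pics; python3 - <<'E'
from bench import ctrl
import cv2,numpy as np
print(ctrl.get_obs())
for n in("side","top","wrist"):
    p=ctrl.camera_params(n);print(n,p)
for n in("side","top"):
    im,d=ctrl.get_image(n);cv2.imwrite(f"pics/{n}0.png",im[:,:,::-1]);np.savez(f"{n}0.npz",im=im,d=d)
E
```

```text
pics
{'clock': 0.0, 'qpos': array([-1.15201530e+00,  2.38770382e-01, -1.42624213e-02,  1.31920713e+00,
       -3.46372795e-06,  1.57080696e+00]), 'qd': array([ 4.39928435e-04,  1.30934894e-04, -1.36215560e-03,  2.15061272e-05,
       -9.47948564e-05, -1.62822699e-03]), 'joint_efforts': array([ 3.07006767e-04, -5.38782871e+01,  3.46432006e+01,  1.87441322e-02,
       -9.00695454e-06,  2.02204700e-05]), 'position': array([ 0.21331645, -0.47924559,  0.23067991]), 'tcp_rot': array([-7.05677129e-04,  9.78158637e-01,  2.07858510e-01, -1.51734627e-04]), 'contact_force': array([ 0.06238246,  0.86612541, -0.585116  ]), 'moment': array([-0.00283788, -0.03744426,  0.01977342]), 'grip_width': 0.08520550452068316}
side {'fov_y': 53.51957496290248, 'cx': 278.8903629425951, 'cy': 208.8844674128234, 'position': array([ 0.4580458 , -0.62651415,  0.66686943]), 'attitude': array([-0.41756292,  0.90073331, -0.11275176,  0.04009686])}
top {'fov_y': 46.26084873736382, 'cx': 283.73139307098097, 'cy': 215.4313395385944, 'position': array([0.4689208 , 0.00840308, 1.34152493]), 'attitude': array([ 0.03177978, -0.70118095,  0.71081058, -0.04564694])}
wrist {'fov_y': 69.43208575567236, 'cx': 279.52204570463437, 'cy': 206.61899254377224, 'T_tool_cam': array([[-2.28174502e-04, -9.48503838e-01, -3.16765556e-01,
         8.16590692e-02],
       [ 9.99999743e-01, -1.08624497e-06, -7.17073341e-04,
        -1.61265937e-04],
       [ 6.79802731e-04, -3.16765639e-01,  9.48503594e-01,
        -1.43136700e-01],
       [ 0.00000000e+00,  0.00000000e+00,  0.00000000e+00,
         1.00000000e+00]])}
```

View pics/side0.png

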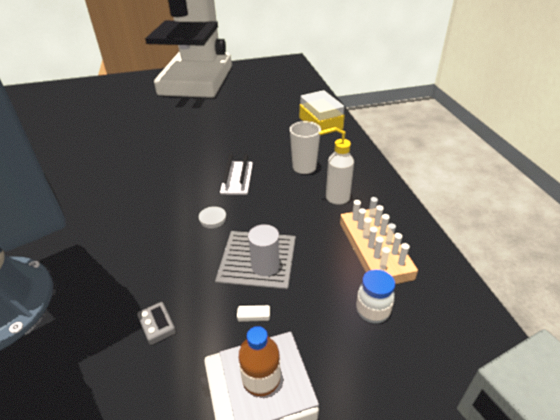

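View pics/top0.png

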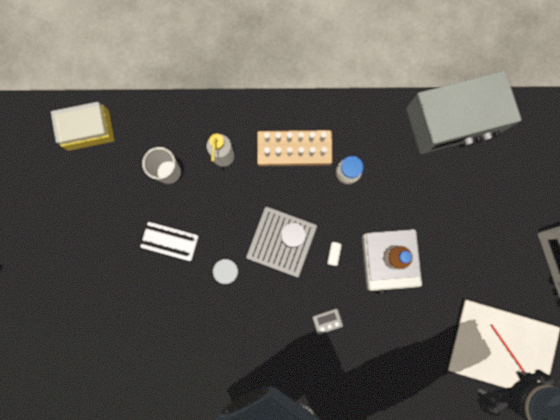

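Side view: bottle at (259,365) on the stirrer, beaker at (264,250) on the mat, cradle at (238,177). Top view: bottle (399,257), beaker (292,235), mat (282,242), stirrer (392,260), cradle (170,241), eraser (335,254), petri (225,272).

```bash
cat > h.py <<'E'
import numpy as np,cv2
from scipy.spatial.transform import Rotation as R
from bench import ctrl
def Q(q): return R.from_quat(np.roll(q,-1))
def cloud(n,d,pose=None):
    p=ctrl.camera_params(n);h,w=d.shape
    f=h/2/np.tan(np.radians(p['fov_y']/2))
    u,v=np.meshgrid(np.arange(w),np.arange(h))
    P=np.stack([(u-p['cx'])/f*d,(v-p['cy'])/f*d,d],-1)
    if n=='wrist':
        T=p['T_tool_cam'];P=P@T[:3,:3].T+T[:3,3]
        return P@Q(pose[1]).as_matrix().T+pose[0]
    return P@Q(p['attitude']).as_matrix().T+p['position']
def proj(n,X):
    p=ctrl.camera_params(n);f=210/np.tan(np.radians(p['fov_y']/2))
    c=(np.asarray(X)-p['position'])@Q(p['attitude']).as_matrix()
    return np.c_[c[:,0]/c[:,2]*f+p['cx'],c[:,1]/c[:,2]*f+p['cy']]
def fitcirc(xy):
    A=np.c_[2*xy,np.ones(len(xy))];s=np.linalg.lstsq(A,(xy**2).sum(1),rcond=None)[0]
    return s[:2],np.sqrt(s[2]+s[:2]@s[:2])
E
python3 - <<'E'
from h import *
D=np.load('top0.npz');P=cloud('top',D['d'])
S=np.load('side0.npz');PS=cloud('side',S['d'])
print('bench z',np.median(P[300:330,150:200,2]),np.median(PS[230:260,150:190,2]))
# rough centers
for n,(u,v) in dict(bottle=(399,257),beaker=(292,235),mat=(265,262),stir=(375,280),cradle=(170,241),petri=(225,272),eraser=(335,254),jug=(158,160),wash=(220,145),jar=(350,165),meter=(327,321)).items():
    print(n,P[v,u].round(4))
def comp(P,seed,zlo,zhi,r):
    m=(np.hypot(P[...,0]-seed[0],P[...,1]-seed[1])<r)&(P[...,2]>zlo)&(P[...,2]<zhi)
    return P[m]
np.savez('P.npz',P=P,PS=PS)
for nm,C in(('top',P),('side',PS)):
    for n,(u,v),zl,zh,r in(('beaker',(292,235),.085,.11,.06),('mat',(282,242),.003,.012,.13),('stir',(392,262),.043,.056,.13),('bottlecap',(402,257),.15,.19,.05),('cradle',(170,241),.02,.05,.1)):
        s=P[v,u];c=comp(C,s,zl,zh,r)
        if len(c)<10: print(nm,n,len(c));continue
        rect=cv2.minAreaRect(c[:,:2].astype(np.float32))
        print(nm,n,len(c),'mean',c.mean(0).round(4),'rect',[np.round(x,4) for x in rect],'zmed',np.median(c[:,2]).round(4))
E
```

```text
bench z 0.000363919693626813 0.0018263350031615944
bottle [ 0.4946 -0.2916  0.1603]
beaker [ 0.5558 -0.0375  0.0926]
mat [0.4896 0.0335 0.0092]
stir [ 0.4378 -0.2553  0.0447]
cradle [0.5497 0.2893 0.009 ]
petri [0.4644 0.1406 0.0153]
eraser [ 0.5083 -0.1555  0.0149]
jug [0.7648 0.316  0.0448]
wash [0.7744 0.1379 0.16  ]
jar [ 0.7372 -0.1921  0.0846]
meter [ 0.3319 -0.1288  0.0225]
top beaker 434 mean [ 0.5567 -0.0388  0.0965] rect [array([ 0.5569, -0.0388]), array([0.0574, 0.0581]), np.float64(44.1017)] zmed 0.0966
top mat 2983 mean [ 0.5406 -0.0079  0.0063] rect [array([ 0.5421, -0.0149]), array([0.2533, 0.2556]), np.float64(89.8076)] zmed 0.006
top stir 1918 mean [ 0.4985 -0.2975  0.0496] rect [array([ 0.4917, -0.3022]), array([0.1475, 0.1375]), np.float64(3.5735)] zmed 0.0499
top bottlecap 123 mean [ 0.495  -0.3023  0.1683] rect [array([ 0.4956, -0.3037]), array([0.0256, 0.0266]), np.float64(88.3765)] zmed 0.1697
top cradle 445 mean [0.5492 0.292  0.0392] rect [array([0.5497, 0.2932]), array([0.1321, 0.0541]), np.float64(74.0013)] zmed 0.0393
side beaker 620 mean [ 0.5538 -0.0454  0.0962] rect [array([ 0.5543, -0.0415]), array([0.0595, 0.0576]), np.float64(75.2448)] zmed 0.0971
side mat 2950 mean [ 0.5322 -0.0251  0.0069] rect [array([ 0.5418, -0.0109]), array([0.2509, 0.255 ]), np.float64(72.589)] zmed 0.0072
side stir 4877 mean [ 0.4957 -0.3162  0.0502] rect [array([ 0.4895, -0.3057]), array([0.1485, 0.1339]), np.float64(2.9223)] zmed 0.0509
side bottlecap 438 mean [ 0.4928 -0.3093  0.1671] rect [array([ 0.4929, -0.3055]), array([0.027 , 0.0281]), np.float64(9.3523)] zmed 0.1705
side cradle 280 mean [0.5467 0.2837 0.0395] rect [array([0.5479, 0.2908]), array([0.1323, 0.0538]), np.float64(73.8668)] zmed 0.0403
```

```bash
python3 - <<'E'
from h import *
Z=np.load('P.npz');T=np.load('top0.npz')['im'];S=np.load('side0.npz')['im']
def ransac_circ(xy,r,c0):
    from scipy.optimize import least_squares
    f=least_squares(lambda c:np.hypot(*(xy-c).T)-r,c0,loss='soft_l1',f_scale=.001);return f.x.round(4),np.abs(f.fun).mean().round(5)
for nm,P,I in(('top',Z['P'],T),('side',Z['PS'],S)):
    g=I.astype(int).mean(-1)
    m=(P[...,2]>.02)&(P[...,2]<.09)&(np.hypot(P[...,0]-.556,P[...,1]+.04)<.05)
    print(nm,'beaker wall',m.sum(),ransac_circ(P[m][:,:2],.03,[.556,-.04]))
    m=(P[...,2]>.06)&(P[...,2]<.115)&(np.hypot(P[...,0]-.494,P[...,1]+.304)<.05)
    print(nm,'bottle body',m.sum(),ransac_circ(P[m][:,:2],.03,[.494,-.304]))
    m=(P[...,2]>.166)&(np.hypot(P[...,0]-.494,P[...,1]+.304)<.03); print('captop',P[m].mean(0).round(4))
    # mat : bright pixels at z~.006
    m=(g>60)&(P[...,2]>-.003)&(P[...,2]<.016)&(np.abs(P[...,0]-.54)<.125)&(np.abs(P[...,1]+.015)<.115)
    m=cv2.morphologyEx(m.astype(np.uint8),cv2.MORPH_CLOSE,np.ones((5,5)))
    n,l,st,c=cv2.connectedComponentsWithStats(m);k=1+st[1:,4].argmax();mm=l==k
    print(nm,'mat',mm.sum(),cv2.minAreaRect(P[mm][:,:2].astype(np.float32)))
    m=(P[...,2]>.03)&(P[...,2]<.05)&(np.hypot(P[...,0]-.549,P[...,1]-.292)<.1)
    r=cv2.minAreaRect(P[m][:,:2].astype(np.float32));b=cv2.boxPoints(r);print('cradle',r[0],b.round(3).tolist())
    for n,c0,rr in(('petri',(.464,.14),.05),('eraser',(.508,-.156),.045),('jar',(.737,-.19),.05),('jug',(.75,.3),.07),('wash',(.755,.14),.055)):
        m=(P[...,2]>.01)&(np.hypot(P[...,0]-c0[0],P[...,1]-c0[1])<rr);r=cv2.minAreaRect(P[m][:,:2].astype(np.float32));print(n,np.round(r[0],3),np.round(r[1],3),P[m][:,2].max().round(3))
E
```

```text
top beaker wall 28 (array([ 0.5573, -0.0393]), np.float64(0.00023))
top bottle body 107 (array([ 0.4952, -0.3042]), np.float64(0.0004))
captop [ 0.4951 -0.3036  0.1702]
top mat 2877 ((0.5457028150558472, -0.011561386287212372), (0.15852318704128265, 0.15831929445266724), 68.95728302001953)
cradle (0.5497422814369202, 0.2932114005088806) [[0.5059999823570251, 0.2370000034570694], [0.5580000281333923, 0.22200000286102295], [0.593999981880188, 0.3490000069141388], [0.5419999957084656, 0.36399999260902405]]
petri [0.466 0.141] [0.061 0.062] 0.022
eraser [ 0.51  -0.152] [0.025 0.06 ] 0.023
jar [ 0.737 -0.189] [0.078 0.064] 0.093
jug [0.742 0.288] [0.079 0.099] 0.128
wash [0.773 0.142] [0.071 0.059] 0.202
side beaker wall 700 (array([ 0.5552, -0.0393]), np.float64(0.00062))
side bottle body 740 (array([ 0.4932, -0.3052]), np.float64(0.00039))
captop [ 0.4932 -0.3068  0.1709]
side mat 5193 ((0.5293564200401306, -0.2613447308540344), (0.22831910848617554, 0.7302557826042175), 0.03331265226006508)
cradle (0.5478667616844177, 0.29084688425064087) [[0.5040000081062317, 0.23499999940395355], [0.5550000071525574, 0.2199999988079071], [0.5920000076293945, 0.34700000286102295], [0.5400000214576721, 0.3619999885559082]]
petri [0.465 0.14 ] [0.063 0.063] 0.02
eraser [ 0.507 -0.154] [0.026 0.059] 0.021
jar [ 0.729 -0.2  ] [0.061 0.06 ] 0.089
jug [0.739 0.297] [0.083 0.076] 0.124
wash [0.769 0.137] [0.078 0.05 ] 0.202
```

```bash
cat > ov.py <<'E'
from h import *
def sq(c,w,h,z,yaw):
    a=np.radians(yaw);p=np.array([[-w,-h],[w,-h],[w,h],[-w,h]])/2
    p=p@np.array([[np.cos(a),np.sin(a)],[-np.sin(a),np.cos(a)]])+c
    return np.c_[p,np.full(4,z)]
def draw(I,n,items):
    B=cv2.resize(I[:,:,::-1],None,fx=4,fy=4,interpolation=cv2.INTER_CUBIC)
    for pts in items:
        q=proj(n,pts)*4+1.5
        cv2.polylines(B,[np.round(q).astype(int)],True,(0,255,0),1)
    return B
E
python3 - <<'E'
from ov import *
it=[sq([.5425,-.0115],.15,.15,.006,-21),sq([.4905,-.304],.15,.14,.05,3.2),sq([.5488,.292],.054,.132,.04,-16)]
T=np.load('top0.npz')['im'];S=np.load('side0.npz')['im']
a=draw(T,'top',it);b=draw(S,'side',it)
cv2.imwrite('pics/o1.png',a[780:1200,940:1740]);cv2.imwrite('pics/o2.png',b[880:1480,800:1300])
cv2.imwrite('pics/o3.png',np.hstack([a[850:1070,540:820],b[600:820,840:1120]]))
E
```

```text
(no output)
```

View pics/o1.png

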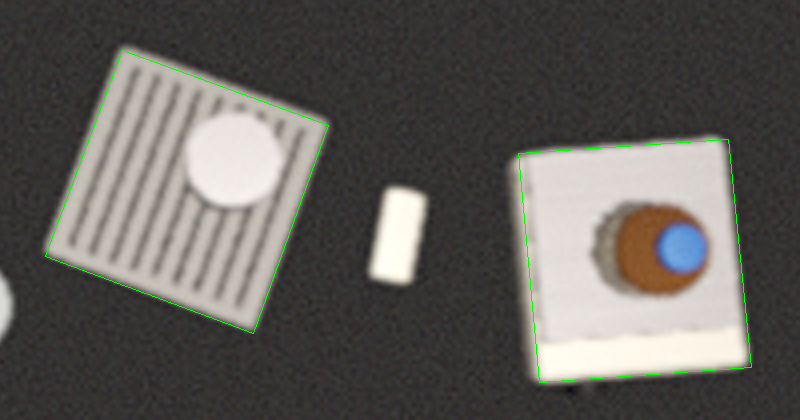

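View pics/o2.png

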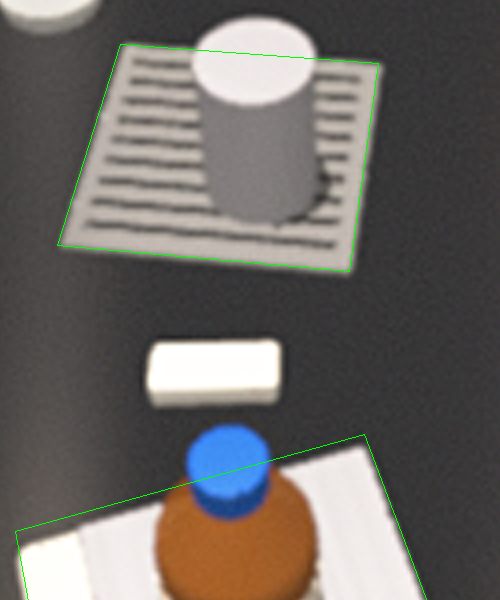

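View pics/o3.png

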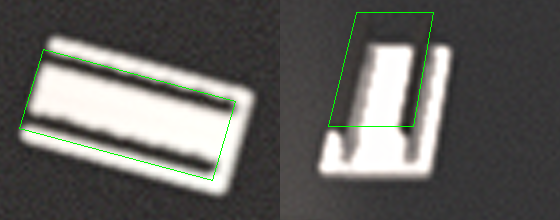

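```bash
python3 - <<'E'
from ov import *
T=np.load('top0.npz')['im'];S=np.load('side0.npz')['im'];Z=np.load('P.npz')
def enh(I,u0,u1,v0,v1,k):
    c=I[v0:v1,u0:u1,::-1];c=cv2.resize(c,None,fx=k,fy=k,interpolation=cv2.INTER_CUBIC).astype(float)
    return np.clip((c-130)*2,0,255).astype(np.uint8)
cv2.imwrite('pics/s1.png',np.hstack([enh(T,358,428,225,297,6)[:420],]))
cv2.imwrite('pics/s2.png',enh(S,198,322,325,420,5))
P=Z['P']
g=T.astype(int).mean(-1)
for u in(372,380,415): print(u,[(v,int(g[v,u]),round(float(P[v,u,2]),3),round(float(P[v,u,0]),3)) for v in list(range(228,240))+list(range(274,294))])
for v in(240,250,278): print(v,[(u,int(g[v,u]),round(float(P[v,u,2]),3),round(float(P[v,u,1]),3)) for u in list(range(359,370))+list(range(412,426))])
E
```

```text
372 [(228, 48, -0.0, 0.579), (229, 45, 0.001, 0.576), (230, 54, -0.001, 0.573), (231, 68, -0.0, 0.57), (232, 138, -0.003, 0.568), (233, 193, 0.05, 0.561), (234, 218, 0.052, 0.558), (235, 219, 0.052, 0.556), (236, 217, 0.052, 0.553), (237, 218, 0.05, 0.551), (238, 217, 0.052, 0.548), (239, 218, 0.045, 0.546), (274, 227, 0.048, 0.454), (275, 226, 0.05, 0.451), (276, 228, 0.054, 0.449), (277, 227, 0.047, 0.446), (278, 226, 0.049, 0.443), (279, 219, 0.054, 0.441), (280, 216, 0.05, 0.438), (281, 239, 0.038, 0.435), (282, 250, 0.045, 0.433), (283, 249, 0.043, 0.43), (284, 249, 0.04, 0.427), (285, 249, 0.042, 0.425), (286, 250, 0.038, 0.422), (287, 249, 0.049, 0.42), (288, 244, 0.043, 0.417), (289, 221, 0.036, 0.414), (290, 160, -0.0, 0.41), (291, 75, -0.003, 0.407), (292, 42, 0.005, 0.405), (293, 52, 0.003, 0.402)]
380 [(228, 48, 0.0, 0.578), (229, 51, 0.002, 0.575), (230, 52, 0.0, 0.573), (231, 85, 0.0, 0.57), (232, 162, 0.049, 0.564), (233, 212, 0.052, 0.561), (234, 219, 0.053, 0.558), (235, 215, 0.05, 0.556), (236, 216, 0.053, 0.553), (237, 217, 0.053, 0.55), (238, 217, 0.05, 0.548), (2
[... 2666 characters left out ...]
, (425, 47, -0.004, -0.406)]
278 [(359, 38, -0.002, -0.221), (360, 51, 0.003, -0.223), (361, 44, 0.002, -0.226), (362, 50, -0.005, -0.23), (363, 50, 0.002, -0.232), (364, 49, -0.006, -0.236), (365, 74, -0.001, -0.237), (366, 108, 0.017, -0.237), (367, 152, 0.034, -0.236), (368, 193, 0.043, -0.237), (369, 210, 0.037, -0.241), (412, 235, 0.044, -0.353), (413, 236, 0.038, -0.358), (414, 236, 0.04, -0.36), (415, 237, 0.039, -0.363), (416, 238, 0.04, -0.365), (417, 241, 0.038, -0.368), (418, 241, 0.037, -0.371), (419, 224, 0.036, -0.374), (420, 186, -0.002, -0.388), (421, 118, -0.004, -0.391), (422, 60, 0.003, -0.392), (423, 46, -0.001, -0.396), (424, 51, 0.001, -0.398), (425, 49, 0.001, -0.401)]
```

View pics/s1.png

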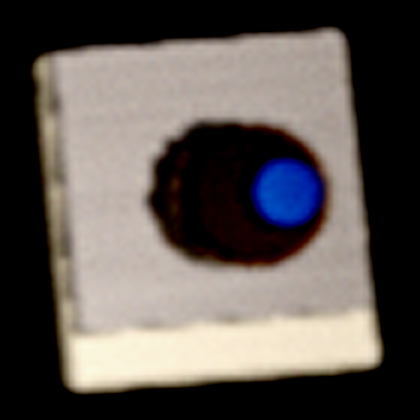

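View pics/s2.png

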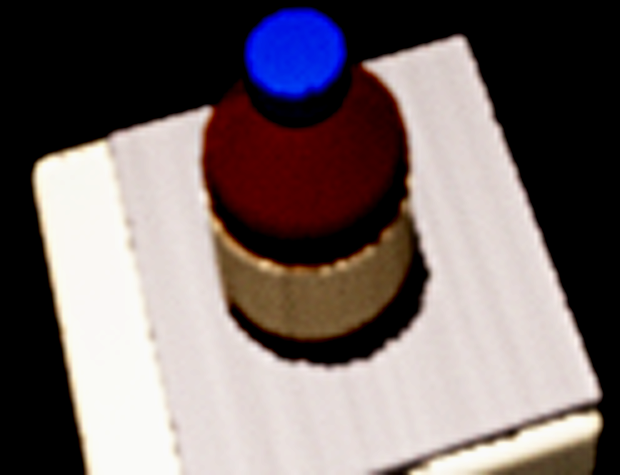

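```bash
cat >> h.py <<'E'
def ray(n,uv,z):
    p=ctrl.camera_params(n);f=210/np.tan(np.radians(p['fov_y']/2));uv=np.asarray(uv,float)
    d=np.c_[(uv[:,0]-p['cx'])/f,(uv[:,1]-p['cy'])/f,np.ones(len(uv))]@Q(p['attitude']).as_matrix().T
    return p['position']+d*((z-p['position'][2])/d[:,2])[:,None]
E
python3 - <<'E'
from h import *
s=np.array([[112,135],[463,36],[600,397]]);a=ray('side',(s+.5)/5-.5+[198,325],.05)
t=np.array([[52,55],[345,30],[78,333],[375,305]]);b=ray('top',(t+.5)/6-.5+[358,225],.05)
print(a.round(4));print('len',np.linalg.norm(a[1]-a[0]),np.linalg.norm(a[2]-a[1]),'c',((a[0]+a[2])/2).round(4), 'yaw',np.degrees(np.arctan2(*(a[1]-a[0])[1::-1])))
print(b.round(4));print('c',b.mean(0).round(4),np.linalg.norm(b[0]-b[1]),np.linalg.norm(b[0]-b[2]))
E
```

```text
[[ 0.4382 -0.2437  0.05  ]
 [ 0.5588 -0.2366  0.05  ]
 [ 0.5666 -0.3643  0.05  ]]
len 0.12081983803283765 0.12793147792558382 c [ 0.5024 -0.304   0.05  ] yaw 3.3649947831330875
[[ 0.5594 -0.2353  0.05  ]
 [ 0.5687 -0.3654  0.05  ]
 [ 0.4379 -0.2426  0.05  ]
 [ 0.4481 -0.3732  0.05  ]]
c [ 0.5035 -0.3041  0.05  ] 0.13045657265789637 0.12169637487969225
```

```bash
cat >> h.py <<'E'
def rotm(th,az,up=1):
    th,az=np.radians([th,az]);c,s=np.cos(az),np.sin(az)
    z=np.array([np.sin(th)*c,np.sin(th)*s,-np.cos(th)])
    x=np.array([np.cos(th)*c,np.cos(th)*s,np.sin(th)])*up
    return np.c_[x,np.cross(z,x),z]
def plan(g,Rt,N,off=.026,back=0.,cur=None):
    """rows for grasp point g (offset off behind TCP), standoff back"""
    o=ctrl.get_obs()
    p0,R0=(o['position'],Q(o['tcp_rot']).as_matrix()) if cur is None else cur
    pt=np.asarray(g)+Rt[:,2]*(off-back)
    rel=R0.T@Rt;rv=R.from_matrix(rel).as_rotvec()
    M=R.from_rotvec(rv/N).as_matrix();A=sum(np.linalg.matrix_power(M,k) for k in range(N))
    t=np.linalg.solve(A,R0.T@(pt-p0))
    print('N',N,'xyz',(t*1000).round(1),'rot',np.degrees(rv/N).round(2),'|t|',np.linalg.norm(t*1000).round(1),'|r|',np.degrees(np.linalg.norm(rv/N)).round(2))
    X=p0.copy();RR=R0.copy();path=[]
    for k in range(N): X=X+RR@t;RR=RR@M;path.append((X*1000).round(0).astype(int).tolist())
    print('path',path);return pt,Rt
def st():
    o=ctrl.get_obs();Rm=Q(o['tcp_rot']).as_matrix();z=Rm[:,2]
    print('t',round(o['clock'],2),'p',o['position'].round(4),'th',np.degrees(np.arccos(-z[2])).round(2),'az',np.degrees(np.arctan2(z[1],z[0])).round(2),'x',Rm[:,0].round(3),'y',Rm[:,1].round(3),'q',o['qpos'].round(3),'F',o['contact_force'].round(1),'w',o['grip_width'].round(4))
E
python3 - <<'E'
from h import *
st()
for N in(12,16,20): plan([.556,-.039,.054],rotm(70,-4),N,back=.13)
# intermediate: stay down, go to x=.4
plan([.38,-.05,.20],rotm(30,-8),12,off=0)
E
```

```text
Traceback (most recent call last):
  File "h.py", line 44, in st
    print('t',round(o['clock'],2),'p',o['position'].round(4),'th',np.degrees(np.arccos(-z[2])).round(2),'az',np.degrees(np.arctan2(z[1],z[0])).round(2),'x',Rm[:,0].round(3),'y',Rm[:,1].round(3),'q',o['qpos'].round(3),'F',o['contact_force'].round(1),'w',o['grip_width'].round(4))
                                                                                                                                                                                                                                                             ^^^^^^^^^^^^^^^^^^^^^
AttributeError: 'float' object has no attribute 'round'
```

```bash
sed -i "s/o\['grip_width'\].round(4)/round(o['grip_width'],4)/" h.py; python3 - <<'E'
from h import *
st()
for N in(12,16,20): plan([.556,-.039,.054],rotm(70,-4),N,back=.13)
# intermediate: stay down, go to x=.4
plan([.38,-.05,.20],rotm(30,-8),12,off=0)
E
```

```text
t 0.1 p [ 0.2133 -0.4793  0.2307] th 0.07 az 112.22 x [0.914 0.407 0.   ] y [ 0.407 -0.914 -0.001] q [-1.152  0.239 -0.014  1.319  0.     1.571] F [ 0.3 -0.1 -0.5] w 0.0849
N 12 xyz [ 19.1 -34.   24.7] rot [-1.43  5.71  2.03] |t| 46.1 |r| 6.23
path [[217, -440, 206], [224, -401, 183], [236, -362, 161], [250, -323, 141], [268, -284, 124], [289, -246, 109], [313, -208, 97], [339, -171, 89], [366, -135, 84], [396, -100, 82], [427, -65, 84], [459, -32, 90]]
N 16 xyz [ 14.  -25.6  18.6] rot [-1.07  4.28  1.52] |t| 34.6 |r| 4.67
path [[216, -450, 212], [220, -421, 194], [227, -392, 177], [236, -362, 161], [246, -333, 146], [259, -304, 132], [273, -275, 120], [289, -246, 109], [306, -218, 100], [325, -190, 93], [345, -162, 87], [366, -135, 84], [389, -108, 82], [411, -82, 82], [435, -57, 85], [459, -32, 90]]
N 20 xyz [ 11.  -20.5  14.9] rot [-0.86  3.43  1.22] |t| 27.7 |r| 3.74
path [[215, -456, 216], [218, -433, 201], [223, -409, 187], [228, -386, 174], [236, -362, 161], [244, -339, 149], [254, -315, 138], [264, -292, 127], [276, -269, 118], [289, -246, 109], [303, -223, 102], [318, -201, 95], [333, -178, 90], [349, -156, 86], [366, -135, 84], [384, -114, 82], [402, -93, 82], [421, -72, 83], [439, -52, 86], [459, -32, 90]]
N 12 xyz [ 19.  -33.6   6.5] rot [-0.7   2.44  2.6 ] |t| 39.1 |r| 3.63
path [[217, -441, 224], [223, -403, 218], [230, -365, 213], [240, -327, 208], [252, -290, 204], [265, -253, 200], [280, -217, 198], [297, -182, 196], [316, -148, 195], [336, -114, 196], [357, -82, 197], [380, -50, 200]]
```

```bash
python3 -m jog '[{"xyz":[19,-33.6,6.5],"rot":[-0.7,2.44,2.6],"grip":1},{"xyz":[19,-33.6,6.5],"rot":[-0.7,2.44,2.6],"grip":1},{"xyz":[19,-33.6,6.5],"rot":[-0.7,2.44,2.6],"grip":1},{"xyz":[19,-33.6,6.5],"rot":[-0.7,2.44,2.6],"grip":1},{"xyz":[19,-33.6,6.5],"rot":[-0.7,2.44,2.6],"grip":1},{"xyz":[19,-33.6,6.5],"rot":[-0.7,2.44,2.6],"grip":1},{"xyz":[19,-33.6,6.5],"rot":[-0.7,2.44,2.6],"grip":1},{"xyz":[19,-33.6,6.5],"rot":[-0.7,2.44,2.6],"grip":1},{"xyz":[19,-33.6,6.5],"rot":[-0.7,2.44,2.6],"grip":1},{"xyz":[19,-33.6,6.5],"rot":[-0.7,2.44,2.6],"grip":1},{"xyz":[19,-33.6,6.5],"rot":[-0.7,2.44,2.6],"grip":1},{"xyz":[19,-33.6,6.5],"rot":[-0.7,2.44,2.6],"grip":1}]'; python3 - <<'E'
from h import *
st()
for N in(8,10,12): plan([.556,-.039,.054],rotm(70,-4),N,back=.13)
E
```

```text
clock: 1.3
position: [0.3768, -0.0538, 0.1998]
tcp_rot: [0.018, 0.964, -0.064, 0.257]
contact_force: [0.4, -1.0, -0.2]
grip_width: 0.0857
t 1.3 p [ 0.3768 -0.0538  0.1998] th 29.81 az -7.88 x [ 0.86  -0.115  0.497] y [-0.134 -0.991  0.002] q [-1.450e-01 -3.800e-01 -8.040e-01  6.270e-01  3.000e-03  3.131e+00] F [ 0.4 -1.  -0.2] w 0.0857
N 8 xyz [-3.5 -3.7 16.9] rot [ 0.37  5.02 -0.29] |t| 17.7 |r| 5.04
path [[383, -51, 183], [390, -48, 167], [398, -45, 152], [408, -43, 138], [419, -40, 124], [431, -37, 111], [444, -35, 100], [459, -32, 90]]
N 10 xyz [-2.9 -2.9 13.5] rot [ 0.29  4.02 -0.23] |t| 14.2 |r| 4.04
path [[381, -51, 187], [387, -49, 174], [393, -47, 161], [400, -45, 149], [408, -43, 138], [417, -41, 127], [426, -38, 116], [436, -36, 107], [447, -34, 98], [459, -32, 90]]
N 12 xyz [-2.5 -2.4 11.3] rot [ 0.25  3.35 -0.19] |t| 11.8 |r| 3.36
path [[380, -52, 189], [385, -50, 178], [390, -48, 167], [395, -46, 157], [401, -44, 147], [408, -43, 138], [415, -41, 129], [423, -39, 120], [431, -37, 111], [440, -36, 104], [449, -34, 96], [459, -32, 90]]
```

```bash
python3 -m jog '[{"xyz":[-2.9,-2.9,13.5],"rot":[0.3,4,-0.2],"grip":1},{"xyz":[-2.9,-2.9,13.5],"rot":[0.3,4,-0.2],"grip":1},{"xyz":[-2.9,-2.9,13.5],"rot":[0.3,4,-0.2],"grip":1},{"xyz":[-2.9,-2.9,13.5],"rot":[0.3,4,-0.2],"grip":1},{"xyz":[-2.9,-2.9,13.5],"rot":[0.3,4,-0.2],"grip":1},{"xyz":[-2.9,-2.9,13.5],"rot":[0.3,4,-0.2],"grip":1},{"xyz":[-2.9,-2.9,13.5],"rot":[0.3,4,-0.2],"grip":1},{"xyz":[-2.9,-2.9,13.5],"rot":[0.3,4,-0.2],"grip":1},{"xyz":[-2.9,-2.9,13.5],"rot":[0.3,4,-0.2],"grip":1},{"xyz":[-2.9,-2.9,13.5],"rot":[0.3,4,-0.2],"grip":1},{"xyz":[0,0,0],"rot":[0,0,0],"grip":1}]'; python3 - <<'E'
from h import *
st()
o=ctrl.get_obs();im,d=ctrl.get_image('wrist');cv2.imwrite('pics/w1.png',im[:,:,::-1])
im,d=ctrl.get_image('side');cv2.imwrite('pics/side1.png',im[:,:,::-1])
for N in(4,5,6): plan([.556,-.039,.054],rotm(70,-4),N)
E
```

```text
clock: 2.4
position: [0.5097, -0.0408, 0.2307]
tcp_rot: [0.013, 0.868, -0.032, 0.495]
contact_force: [0.1, 0.5, -0.2]
grip_width: 0.0852
t 2.4 p [ 0.5097 -0.0408  0.2307] th 59.4 az -3.66 x [ 0.507 -0.042  0.861] y [-0.069 -0.998 -0.008] q [-0.097 -0.249 -1.14  -0.357  0.029  3.134] F [ 0.1  0.5 -0.2] w 0.0852
N 4 xyz [-32.8  -1.   37. ] rot [-0.06  2.72 -0.1 ] |t| 49.5 |r| 2.72
path [[522, -40, 182], [540, -40, 135], [559, -40, 90], [580, -41, 45]]
N 5 xyz [-26.4  -0.8  29.4] rot [-0.05  2.17 -0.08] |t| 39.6 |r| 2.18
path [[519, -40, 191], [532, -40, 154], [547, -40, 117], [563, -40, 81], [580, -41, 45]]
N 6 xyz [-22.1  -0.7  24.5] rot [-0.04  1.81 -0.07] |t| 33.0 |r| 1.81
path [[517, -40, 197], [528, -40, 166], [540, -40, 135], [552, -40, 105], [566, -40, 75], [580, -41, 45]]
```

View pics/w1.png

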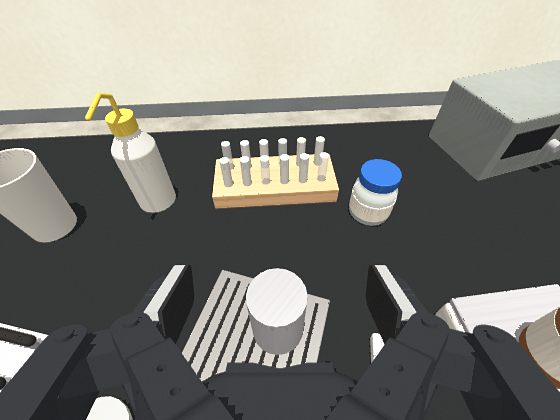

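View pics/side1.png

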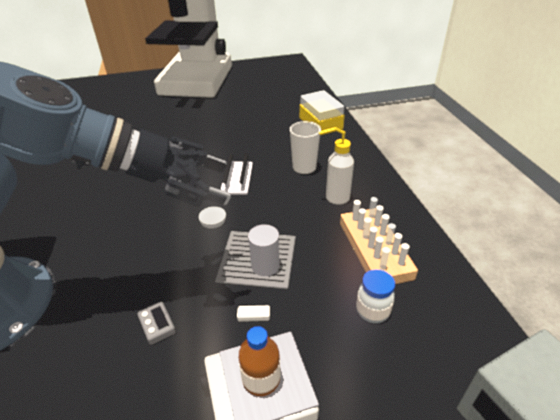

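```bash
cat > fk.py <<'E'
import numpy as np
from scipy.optimize import least_squares
D=[[.239,-.014,1.319,np.hypot(.2133,.4793),.2307],[-.380,-.804,.627,np.hypot(.3768,.0538),.1998],[-.249,-1.14,-.357,.5113,.2307]]
def fk(p,q2,q3,q4):
    r0,z0,L1,a,L2,b,L3=p;f=q2-q3
    return r0+L1*np.sin(q2+a)+L2*np.cos(f+b)+L3*np.cos(f+q4), z0+L1*np.cos(q2+a)-L2*np.sin(f+b)-L3*np.sin(f+q4)
def fit(D,pri=(0,.3,.38,0,.4,0,.25),w=(.02,.1,.1,.1,.1,.1,.1)):
    D=np.array(D)
    def c(p):
        e=[]
        for d in D:
            r,z=fk(p,*d[:3]);e+=[(r-d[3])/.002,(z-d[4])/.002]
        return e+list((np.array(p)-pri)/np.array(w))
    s=least_squares(c,pri);return s.x,s.cost
def ik(p,r,z,phi):
    # brute
    s=least_squares(lambda q:[*(np.array(fk(p,q[0],q[1],phi-q[0]+q[1]))-[r,z])],[.2,-.5])
    q2,q3=s.x;return q2,q3,phi-q2+q3,s.cost
if __name__=='__main__':
    p,c=fit(D);print(p.round(3),c)
    for th in(70,60,50,40):
        for back in(0,.05,.1,.13):
            for nm,(r,z) in dict(mat=(.557,.054),stir=(.587,.1)).items():
                t=np.radians(th);o=.026-back
                print(nm,th,back,np.round(ik(p,r+o*np.sin(t),z-o*np.cos(t),np.pi/2-t),2))
E
python3 fk.py
```

```text
[ 0.004  0.194  0.569 -0.     0.393 -0.064  0.442] 4.447314091625969
mat 70 0 [ 1.56 -1.63 -2.84  0.  ]
stir 70 0 [ 0.93 -1.44 -2.02  0.  ]
mat 70 0.05 [ 1.41 -1.63 -2.69  0.  ]
stir 70 0.05 [ 1.15 -1.63 -2.43  0.  ]
mat 70 0.1 [ 1.08 -1.63 -2.37  0.  ]
stir 70 0.1 [ 0.87 -1.63 -2.16  0.  ]
mat 70 0.13 [ 0.71 -1.63 -1.99  0.01]
stir 70 0.13 [ 0.65 -1.63 -1.93  0.  ]
mat 60 0 [ 0.79 -1.41 -1.68  0.  ]
stir 60 0 [ 0.48 -1.26 -1.21  0.  ]
mat 60 0.05 [ 0.94 -1.6  -2.02  0.  ]
stir 60 0.05 [ 0.36 -1.33 -1.17  0.  ]
mat 60 0.1 [ 0.73 -1.63 -1.84  0.  ]
stir 60 0.1 [ 0.2  -1.38 -1.06  0.  ]
mat 60 0.13 [ 0.54 -1.63 -1.65  0.  ]
stir 60 0.13 [ 0.08 -1.39 -0.94  0.  ]
mat 50 0 [ 0.41 -1.21 -0.92  0.  ]
stir 50 0 [ 0.26 -1.07 -0.64  0.  ]
mat 50 0.05 [ 0.26 -1.25 -0.81  0.  ]
stir 50 0.05 [ 0.12 -1.1  -0.52  0.  ]
mat 50 0.1 [ 0.07 -1.26 -0.63  0.  ]
stir 50 0.1 [-0.05 -1.11 -0.36  0.  ]
mat 50 0.13 [-0.05 -1.26 -0.5   0.  ]
stir 50 0.13 [-0.15 -1.1  -0.26  0.  ]
mat 40 0 [ 0.27 -1.02 -0.41  0.  ]
stir 40 0 [ 0.19 -0.89 -0.2   0.  ]
mat 40 0.05 [ 0.12 -1.03 -0.27  0.  ]
stir 40 0.05 [ 0.06 -0.89 -0.08  0.  ]
mat 40 0.1 [-0.03 -1.01 -0.11  0.  ]
stir 40 0.1 [-0.07 -0.87  0.07  0.  ]
mat 40 0.13 [-0.12 -1.   -0.01  0.  ]
stir 40 0.13 [-0.14 -0.86  0.16  0.  ]
```

The wrist view shows the beaker at (277,310) centred between the fingers, and the mat under it. The elbow hit its limit (q3 = -1.14), so θ=70° isn't reachable there. I'll use about 40° from vertical instead.

```bash
python3 - <<'E'
from h import *
for N in(8,): plan([.556,-.039,.066],rotm(42,-4),N,back=.12)
E
```

```text
N 8 xyz [-10.3  -0.6   5.8] rot [-0.04 -2.14 -0.04] |t| 11.8 |r| 2.14
path [[507, -40, 217], [507, -39, 205], [505, -39, 193], [504, -38, 182], [502, -37, 170], [499, -36, 159], [497, -35, 147], [493, -35, 136]]
```

```bash
python3 -m jog '[{"xyz":[-10.3,-0.6,5.8],"rot":[0,-2.14,0],"grip":1},{"xyz":[-10.3,-0.6,5.8],"rot":[0,-2.14,0],"grip":1},{"xyz":[-10.3,-0.6,5.8],"rot":[0,-2.14,0],"grip":1},{"xyz":[-10.3,-0.6,5.8],"rot":[0,-2.14,0],"grip":1},{"xyz":[-10.3,-0.6,5.8],"rot":[0,-2.14,0],"grip":1},{"xyz":[-10.3,-0.6,5.8],"rot":[0,-2.14,0],"grip":1},{"xyz":[-10.3,-0.6,5.8],"rot":[0,-2.14,0],"grip":1},{"xyz":[-10.3,-0.6,5.8],"rot":[0,-2.14,0],"grip":1},{"xyz":[0,0,0],"rot":[0,0,0],"grip":1}]'; python3 - <<'E'
from h import *
st()
plan([.556,-.039,.066],rotm(42,-4),5)
import fk
o=ctrl.get_obs();q=o['qpos'];fk.D.append([*q[1:4],np.hypot(*o['position'][:2]),o['position'][2]])
p,c=fk.fit(fk.D);print(p.round(3),c)
for th in(50,45,42):
    t=np.radians(th)
    for b in(0,.06,.12): print(th,b,np.round(fk.ik(p,.557+(.026-b)*np.sin(t),.066-(.026-b)*np.cos(t),np.pi/2-t),2))
E
```

```text
clock: 3.4
position: [0.4933, -0.0345, 0.1361]
tcp_rot: [0.009, 0.933, -0.033, 0.358]
contact_force: [-0.1, -0.4, -0.5]
grip_width: 0.0851
t 3.4 p [ 0.4933 -0.0345  0.1361] th 42.02 az -3.42 x [ 0.741 -0.056  0.669] y [-0.069 -0.998 -0.008] q [-0.077 -0.119 -1.025 -0.068  0.012  3.141] F [-0.1 -0.4 -0.5] w 0.0851
N 5 xyz [-0.   0.1 24. ] rot [-0.08 -0.   -0.05] |t| 24.0 |r| 0.09
path [[509, -36, 118], [525, -37, 100], [541, -38, 82], [557, -39, 65], [573, -40, 47]]
[ 0.002  0.196  0.57   0.     0.396 -0.063  0.444] 4.4636834512535515
50 0 [ 0.36 -1.19 -0.85  0.  ]
50 0.06 [ 0.17 -1.23 -0.7   0.  ]
50 0.12 [-0.06 -1.23 -0.46  0.  ]
45 0 [ 0.28 -1.09 -0.58  0.  ]
45 0.06 [ 0.09 -1.11 -0.42  0.  ]
45 0.12 [-0.11 -1.1  -0.2   0.  ]
42 0 [ 0.25 -1.04 -0.44  0.  ]
42 0.06 [ 0.07 -1.04 -0.27  0.  ]
42 0.12 [-0.12 -1.03 -0.07  0.  ]
```

```bash
python3 - <<'E'
from h import *
Rt=rotm(45,-4)@R.from_euler('z',-1,degrees=True).as_matrix()
plan([.556,-.039,.066],Rt,6)
E
```

```text
N 6 xyz [-0.2  0.1 20. ] rot [-0.07  0.5  -0.21] |t| 20.0 |r| 0.54
path [[506, -35, 121], [520, -36, 106], [533, -37, 91], [547, -38, 77], [561, -39, 62], [574, -40, 48]]
```

```bash
python3 -m jog '[{"xyz":[-0.2,0,20],"rot":[0,0.5,-0.2],"grip":1},{"xyz":[-0.2,0,20],"rot":[0,0.5,-0.2],"grip":1},{"xyz":[-0.2,0,20],"rot":[0,0.5,-0.2],"grip":1},{"xyz":[-0.2,0,20],"rot":[0,0.5,-0.2],"grip":1},{"xyz":[-0.2,0,20],"rot":[0,0.5,-0.2],"grip":1},{"xyz":[-0.2,0,20],"rot":[0,0.5,-0.2],"grip":1},{"xyz":[0,0,0],"rot":[0,0,0],"grip":1}]' 60; python3 - <<'E'
from h import *
st()
im,d=ctrl.get_image('wrist');cv2.imwrite('pics/w2.png',im[:,:,::-1])
im,d=ctrl.get_image('side');cv2.imwrite('pics/side2.png',cv2.resize(im[120:320,80:360,::-1],None,fx=2.8,fy=2.8))
E
```

```text
clock: 4.1
position: [0.5759, -0.0395, 0.0475]
tcp_rot: [0.013, 0.923, -0.023, 0.383]
contact_force: [0.1, 0.2, -0.0]
grip_width: 0.085
t 4.1 p [ 0.5759 -0.0395  0.0475] th 45.07 az -3.43 x [ 0.705 -0.033  0.708] y [-0.053 -0.999  0.006] q [-0.074  0.279 -1.09  -0.585  0.01   3.123] F [ 0.1  0.2 -0. ] w 0.085
```

View pics/w2.png

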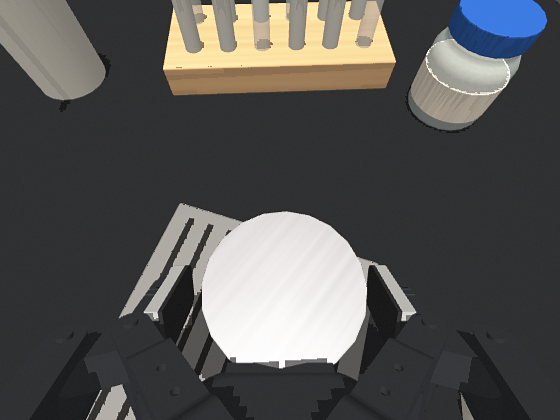

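View pics/side2.png

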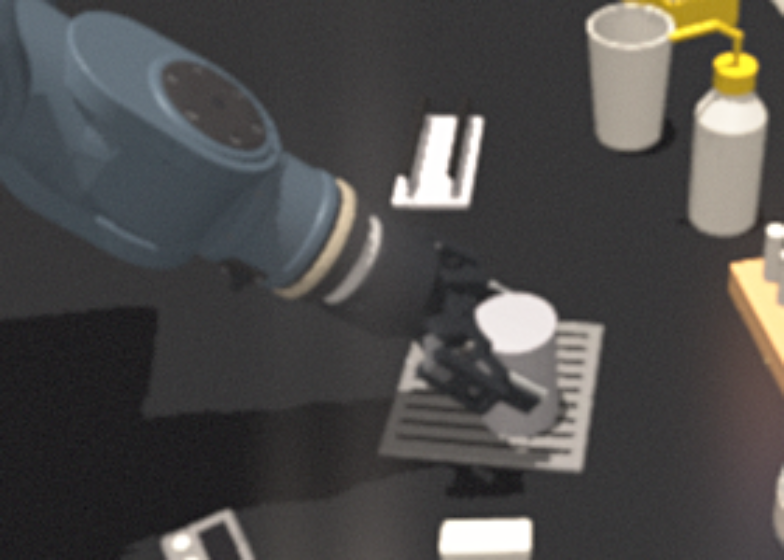

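The beaker disc at (285,285) sits between the pads at x=190 and 370, so it is centred. Closing.

```bash
python3 -m jog '[{"xyz":[0,0,0],"rot":[0,0,0],"grip":0},{"xyz":[0,0,0],"rot":[0,0,0],"grip":0},{"xyz":[0,0,0],"rot":[0,0,0],"grip":0},{"xyz":[0,0,0],"rot":[0,0,0],"grip":0},{"xyz":[0,0,0],"rot":[0,0,0],"grip":0},{"xyz":[0,0,0],"rot":[0,0,0],"grip":0}]' 60; python3 - <<'E'
from h import *
st()
E
python3 -m jog '[{"xyz":[7,0,-7],"rot":[0,0,0],"grip":0},{"xyz":[14,0,-14],"rot":[0,0,0],"grip":0},{"xyz":[14,0,-14],"rot":[0,0,0],"grip":0},{"xyz":[14,0,-14],"rot":[0,0,0],"grip":0},{"xyz":[0,0,0],"rot":[0,0,0],"grip":0}]' 60; python3 - <<'E'
from h import *
st()
im,d=ctrl.get_image('wrist');cv2.imwrite('pics/w3.png',im[:,:,::-1]);P=cloud('wrist',d)
E
```

```text
clock: 4.8
position: [0.5765, -0.0395, 0.0508]
tcp_rot: [0.013, 0.922, -0.023, 0.385]
contact_force: [-5.3, -0.3, 9.4]
grip_width: 0.0598
t 4.8 p [ 0.5765 -0.0395  0.0508] th 45.38 az -3.43 x [ 0.702 -0.033  0.712] y [-0.053 -0.999  0.007] q [-0.074  0.273 -1.09  -0.584  0.01   3.123] F [-5.3 -0.3  9.4] w 0.0598
clock: 5.3
position: [0.577, -0.0391, 0.1221]
tcp_rot: [0.013, 0.922, -0.023, 0.387]
contact_force: [0.4, 0.4, -1.1]
grip_width: 0.0594
t 5.3 p [ 0.577  -0.0391  0.1221] th 45.52 az -3.42 x [ 0.7   -0.033  0.713] y [-0.053 -0.999  0.007] q [-0.072  0.074 -0.978 -0.275  0.009  3.124] F [ 0.4  0.4 -1.1] w 0.0594Traceback (most recent call last):
  File "<stdin>", line 3, in <module>
  File "h.py", line 12, in cloud
    return P@Q(pose[1]).as_matrix().T+pose[0]
               ~~~~^^^
TypeError: 'NoneType' object is not subscriptable
```

View pics/w3.png

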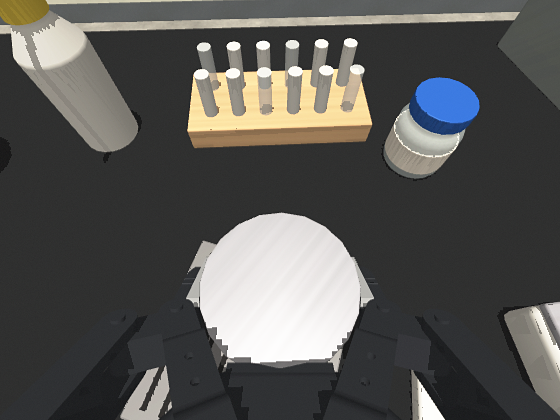

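```bash
cat >> h.py <<'E'
def wristcloud(save=None):
    o=ctrl.get_obs();im,d=ctrl.get_image('wrist')
    if save: cv2.imwrite(f'pics/{save}.png',im[:,:,::-1])
    return im,d,cloud('wrist',d,(o['position'],o['tcp_rot'])),o
E
python3 - <<'E'
from h import *
im,d,P,o=wristcloud()
X=P[230:340:2,225:335:2].reshape(-1,3);X=X[np.isfinite(X).all(1)]
c=np.median(X,0);m=np.linalg.norm(X-c,axis=1)<.03;X=X[m];c=X.mean(0);n=np.linalg.svd(X-c)[2][2];n*=np.sign(n[2])
print('base n world',n.round(3),'rms',np.std((X-c)@n))
Rm=Q(o['tcp_rot']).as_matrix();print('n tool',(Rm.T@n).round(3))
# disc outline centre: pixels within 3mm of plane
D=P-c;m=(np.abs(D@n)<.004)&(np.linalg.norm(D,axis=-1)<.045)
B=P[m];e=Rm[:,1];f=np.cross(n,e);uv=np.c_[(B-c)@e,(B-c)@f]
(cc,sz,_)=cv2.minAreaRect(uv.astype(np.float32));cen,r=cv2.minEnclosingCircle(uv.astype(np.float32))
C=c+cen[0]*e+cen[1]*f;print(sz,r,'base centre world',C.round(4),'tool',(Rm.T@(C-o['position'])*1000).round(1))
E
```

```text
base n world [-0.001  0.005  1.   ] rms 0.000620723004926631
n tool [ 0.711  0.002 -0.703]
(0.08714190870523453, 0.056707706302404404) 0.04389216750860214 base centre world [ 0.5501 -0.0366  0.1663] tool [ 14.1  -0.7 -50.9]
```

```bash
python3 - <<'E'
from h import *
from scipy.optimize import least_squares
im,d,P,o=wristcloud()
g=im.astype(int)
m=(g.min(-1)>205)&(np.abs(P[...,2]-.1663)<.006)
m=cv2.morphologyEx(m.astype(np.uint8),cv2.MORPH_OPEN,np.ones((3,3)))
n,l,s,c=cv2.connectedComponentsWithStats(m);k=1+s[1:,4].argmax();print(s[k])
cs=cv2.findContours((l==k).astype(np.uint8),0,1)[0];cs=max(cs,key=len)[:,0]
cs=cs[cs[:,1]<300]
B=np.array([P[v,u] for u,v in cs]);
f=least_squares(lambda c:np.hypot(*(B[:,:2]-c).T)-.03,[.556,-.04],loss='soft_l1',f_scale=.001)
Rm=Q(o['tcp_rot']).as_matrix()
C=np.r_[f.x,.1663];print(f.x.round(4),np.abs(f.fun).mean(),'tool base centre',(Rm.T@(C-o['position'])*1000).round(1))
E
```

```text
[  200   213   160   151 19132]
[ 0.5555 -0.0373] 0.0004233992814023123 tool base centre [ 19.4  -0.3 -47.6]
```

```bash
sed -i 's/pt=np.asarray(g)+Rt\[:,2\]\*(off-back)/pt=np.asarray(g)+(Rt[:,2]*(off-back) if np.isscalar(off) else -Rt@np.asarray(off))/' h.py; python3 - <<'E'
from h import *
off=[-.0118,0,-.0158]
a=plan([.50,.13,.25],rotm(0,30),12,off=off)
b=plan([.549,.292,.16],rotm(-45,74.2),12,off=off,cur=a)
E
```

```text
N 12 xyz [  2.3 -14.8 -10.6] rot [ 1.11 -3.65 -2.6 ] |t| 18.3 |r| 4.61
path [[570, -24, 127], [565, -9, 136], [560, 6, 145], [554, 21, 155], [549, 36, 164], [543, 50, 174], [538, 65, 183], [532, 79, 193], [527, 94, 203], [521, 108, 213], [516, 122, 224], [510, 136, 234]]
N 12 xyz [14.3 -6.7  2.8] rot [-1.44 -3.56 -3.49] |t| 16.1 |r| 5.19
path [[519, 149, 231], [527, 162, 228], [535, 176, 223], [541, 189, 217], [546, 203, 210], [550, 217, 202], [552, 230, 194], [554, 243, 184], [554, 255, 174], [553, 267, 164], [551, 279, 152], [548, 289, 140]]
```

```bash
python3 -m jog '[{"xyz":[2.3,-14.8,-10.6],"rot":[1.1,-3.65,-2.6],"grip":0},{"xyz":[2.3,-14.8,-10.6],"rot":[1.1,-3.65,-2.6],"grip":0},{"xyz":[2.3,-14.8,-10.6],"rot":[1.1,-3.65,-2.6],"grip":0},{"xyz":[2.3,-14.8,-10.6],"rot":[1.1,-3.65,-2.6],"grip":0},{"xyz":[2.3,-14.8,-10.6],"rot":[1.1,-3.65,-2.6],"grip":0},{"xyz":[2.3,-14.8,-10.6],"rot":[1.1,-3.65,-2.6],"grip":0},{"xyz":[2.3,-14.8,-10.6],"rot":[1.1,-3.65,-2.6],"grip":0},{"xyz":[2.3,-14.8,-10.6],"rot":[1.1,-3.65,-2.6],"grip":0},{"xyz":[2.3,-14.8,-10.6],"rot":[1.1,-3.65,-2.6],"grip":0},{"xyz":[2.3,-14.8,-10.6],"rot":[1.1,-3.65,-2.6],"grip":0},{"xyz":[2.3,-14.8,-10.6],"rot":[1.1,-3.65,-2.6],"grip":0},{"xyz":[2.3,-14.8,-10.6],"rot":[1.1,-3.65,-2.6],"grip":0}]'; python3 - <<'E'
from h import *
st();off=[-.0118,0,-.0158]
b=plan([.549,.292,.16],rotm(-45,74.2),12,off=off)
E
```

```text
clock: 6.65
position: [0.5107, 0.1369, 0.2333]
tcp_rot: [0.001, 0.966, 0.259, -0.002]
contact_force: [0.9, -0.5, -1.9]
grip_width: 0.0595
t 6.65 p [0.5107 0.1369 0.2333] th 0.32 az -133.42 x [ 0.865  0.501 -0.005] y [ 0.501 -0.865  0.002] q [ 0.264  0.248  0.004  1.332 -0.003  2.88 ] F [ 0.9 -0.5 -1.9] w 0.0595
N 12 xyz [14.2 -6.7  2.7] rot [-1.44 -3.53 -3.48] |t| 16.0 |r| 5.16
path [[520, 150, 230], [528, 163, 227], [535, 176, 222], [541, 190, 216], [546, 204, 209], [550, 217, 202], [552, 230, 193], [554, 243, 184], [554, 256, 174], [553, 268, 163], [551, 279, 152], [548, 289, 140]]
```

```bash
python3 -m jog '[{"xyz":[14.2,-6.7,2.7],"rot":[-1.44,-3.53,-3.48],"grip":0},{"xyz":[14.2,-6.7,2.7],"rot":[-1.44,-3.53,-3.48],"grip":0},{"xyz":[14.2,-6.7,2.7],"rot":[-1.44,-3.53,-3.48],"grip":0},{"xyz":[14.2,-6.7,2.7],"rot":[-1.44,-3.53,-3.48],"grip":0},{"xyz":[14.2,-6.7,2.7],"rot":[-1.44,-3.53,-3.48],"grip":0},{"xyz":[14.2,-6.7,2.7],"rot":[-1.44,-3.53,-3.48],"grip":0},{"xyz":[14.2,-6.7,2.7],"rot":[-1.44,-3.53,-3.48],"grip":0},{"xyz":[14.2,-6.7,2.7],"rot":[-1.44,-3.53,-3.48],"grip":0},{"xyz":[14.2,-6.7,2.7],"rot":[-1.44,-3.53,-3.48],"grip":0},{"xyz":[14.2,-6.7,2.7],"rot":[-1.44,-3.53,-3.48],"grip":0},{"xyz":[14.2,-6.7,2.7],"rot":[-1.44,-3.53,-3.48],"grip":0},{"xyz":[14.2,-6.7,2.7],"rot":[-1.44,-3.53,-3.48],"grip":0}]'; python3 - <<'E'
from h import *
st();off=[-.0118,0,-.0158]
b=plan([.549,.292,.068],rotm(-45,74.2),6,off=off)
im,d=ctrl.get_image('side');cv2.imwrite('pics/side3.png',im[:,:,::-1])
im,d=ctrl.get_image('top');cv2.imwrite('pics/top3.png',im[:,:,::-1])
E
```

```text
clock: 7.85
position: [0.5486, 0.2895, 0.1394]
tcp_rot: [0.232, 0.737, 0.557, -0.305]
contact_force: [0.9, -0.3, -2.5]
grip_width: 0.0597
t 7.85 p [0.5486 0.2895 0.1394] th 45.06 az -105.71 x [ 0.193  0.679 -0.708] y [ 0.962 -0.272  0.001] q [ 0.687  0.993  0.818  2.084 -0.417  2.685] F [ 0.9 -0.3 -2.5] w 0.0597
N 6 xyz [10.7 -0.1 10.7] rot [ 0.01  0.01 -0.01] |t| 15.1 |r| 0.02
path [[549, 289, 124], [548, 289, 109], [548, 289, 94], [548, 289, 79], [548, 289, 64], [548, 289, 48]]
```

View pics/side3.png

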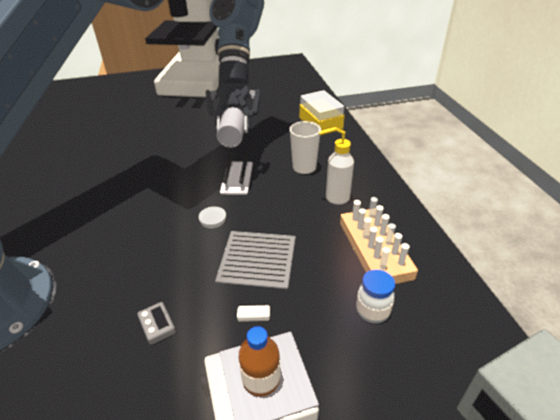

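View pics/top3.png

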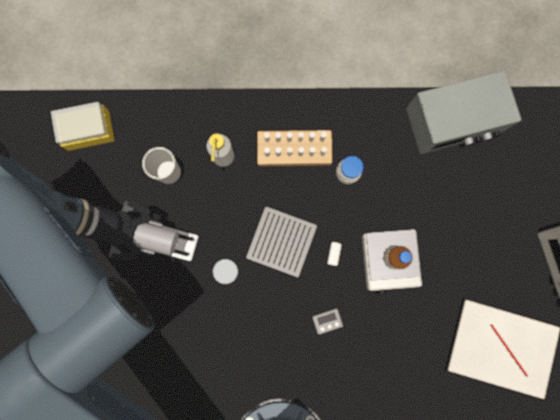

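Side view: the beaker is held horizontally at (231,130) above the cradle. Top view: it is aligned with the rails at (160,238). Lowering.

```bash
python3 -m jog '[{"xyz":[10.7,0,10.7],"rot":[0,0,0],"grip":0},{"xyz":[10.7,0,10.7],"rot":[0,0,0],"grip":0},{"xyz":[10.7,0,10.7],"rot":[0,0,0],"grip":0},{"xyz":[10.7,0,10.7],"rot":[0,0,0],"grip":0},{"xyz":[10.7,0,10.7],"rot":[0,0,0],"grip":0},{"xyz":[10.7,0,10.7],"rot":[0,0,0],"grip":0},{"xyz":[0,0,0],"rot":[0,0,0],"grip":0}]'; python3 - <<'E'
from h import *
st();off=[-.0118,0,-.0158]
b=plan([.549,.292,.064],rotm(-45,74.2),1,off=off)
E
python3 -m jog '[{"xyz":[1.5,0,1.5],"rot":[0,0,0],"grip":0},{"xyz":[1.4,0,1.4],"rot":[0,0,0],"grip":0},{"xyz":[0,0,0],"rot":[0,0,0],"grip":0}]'; python3 - <<'E'
from h import *
st()
im,d=ctrl.get_image('side');cv2.imwrite('pics/side4.png',cv2.resize(im[80:240,150:350,::-1],None,fx=3.5,fy=3.5))
E
```

```text
clock: 8.65
position: [0.5484, 0.2886, 0.0494]
tcp_rot: [0.231, 0.738, 0.556, -0.305]
contact_force: [0.2, 0.3, -1.2]
grip_width: 0.0595
t 8.65 p [0.5484 0.2886 0.0494] th 44.94 az -105.83 x [ 0.196  0.68  -0.706] y [ 0.962 -0.275  0.002] q [ 0.686  1.036  0.684  1.905 -0.416  2.686] F [ 0.2  0.3 -1.2] w 0.0595
N 1 xyz [ 3.9 -0.3  3.1] rot [-0.02 -0.06 -0.18] |t| 5.0 |r| 0.19
path [[548, 289, 44]]
clock: 8.95
position: [0.5492, 0.2893, 0.048]
tcp_rot: [0.231, 0.738, 0.556, -0.303]
contact_force: [-0.7, 0.4, -1.0]
grip_width: 0.0596
t 8.95 p [0.5492 0.2893 0.048 ] th 44.78 az -105.68 x [ 0.197  0.682 -0.704] y [ 0.962 -0.274  0.004] q [ 0.686  1.036  0.683  1.9   -0.416  2.686] F [-0.7  0.4 -1. ] w 0.0596
```

View pics/side4.png

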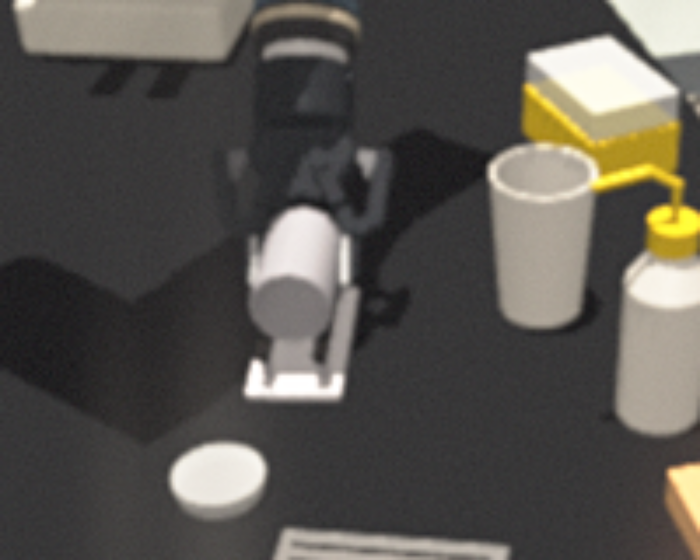

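```bash
python3 -m jog '[{"xyz":[1.4,0,1.4],"rot":[0,0,0],"grip":0},{"xyz":[0,0,0],"rot":[0,0,0],"grip":0}]'; python3 - <<'E'
from h import *
st()
E
python3 -m jog '[{"xyz":[1.4,0,1.4],"rot":[0,0,0],"grip":0},{"xyz":[0,0,0],"rot":[0,0,0],"grip":0}]'; python3 - <<'E'
from h import *
st()
E
```

```text
clock: 9.2
position: [0.549, 0.2892, 0.0457]
tcp_rot: [0.231, 0.738, 0.556, -0.303]
contact_force: [-0.4, -0.7, -1.5]
grip_width: 0.0599
t 9.2 p [0.549  0.2892 0.0457] th 44.8 az -105.7 x [ 0.197  0.682 -0.705] y [ 0.962 -0.274  0.004] q [ 0.686  1.038  0.681  1.897 -0.416  2.686] F [-0.4 -0.7 -1.5] w 0.0599
clock: 9.4
position: [0.5489, 0.2892, 0.0445]
tcp_rot: [0.231, 0.738, 0.556, -0.303]
contact_force: [-1.6, -0.7, 4.4]
grip_width: 0.0596
t 9.4 p [0.5489 0.2892 0.0445] th 44.82 az -105.69 x [ 0.197  0.681 -0.705] y [ 0.962 -0.274  0.004] q [ 0.686  1.038  0.679  1.894 -0.416  2.686] F [-1.6 -0.7  4.4] w 0.0596
```

Contact at the expected height (+6 N). Releasing and backing off along the tool axis.

```bash
python3 -m jog '[{"xyz":[0,0,0],"rot":[0,0,0],"grip":0.85},{"xyz":[0,0,0],"rot":[0,0,0],"grip":1},{"xyz":[0,0,0],"rot":[0,0,0],"grip":1},{"xyz":[0,0,0],"rot":[0,0,0],"grip":1},{"xyz":[0,0,0],"rot":[0,0,0],"grip":1}]'; python3 - <<'E'
from h import *
st()
E
python3 -m jog '[{"xyz":[0,0,-10],"rot":[0,0,0],"grip":1},{"xyz":[0,0,-20],"rot":[0,0,0],"grip":1},{"xyz":[0,0,-25],"rot":[0,0,0],"grip":1},{"xyz":[0,0,-30],"rot":[0,0,0],"grip":1},{"xyz":[0,0,-30],"rot":[0,0,0],"grip":1},{"xyz":[0,0,0],"rot":[0,0,0],"grip":1}]'; python3 - <<'E'
from h import *
st()
wristcloud('w5')
im,d=ctrl.get_image('side');cv2.imwrite('pics/side5.png',cv2.resize(im[80:240,150:350,::-1],None,fx=3.5,fy=3.5))
E
```

```text
clock: 9.9
position: [0.549, 0.2891, 0.0437]
tcp_rot: [0.231, 0.738, 0.556, -0.303]
contact_force: [-0.5, -0.1, -0.6]
grip_width: 0.0855
t 9.9 p [0.549  0.2891 0.0437] th 44.82 az -105.71 x [ 0.197  0.681 -0.705] y [ 0.962 -0.274  0.004] q [ 0.686  1.039  0.679  1.894 -0.416  2.686] F [-0.5 -0.1 -0.6] w 0.0855
clock: 10.5
position: [0.5623, 0.3589, 0.119]
tcp_rot: [0.231, 0.74, 0.56, -0.294]
contact_force: [-0.6, -0.8, 0.3]
grip_width: 0.0854
t 10.5 p [0.5623 0.3589 0.119 ] th 43.91 az -104.75 x [ 0.201  0.692 -0.693] y [ 0.964 -0.267  0.012] q [ 0.742  1.173  1.188  2.266 -0.385  2.725] F [-0.6 -0.8  0.3] w 0.0854
```

View pics/w5.png

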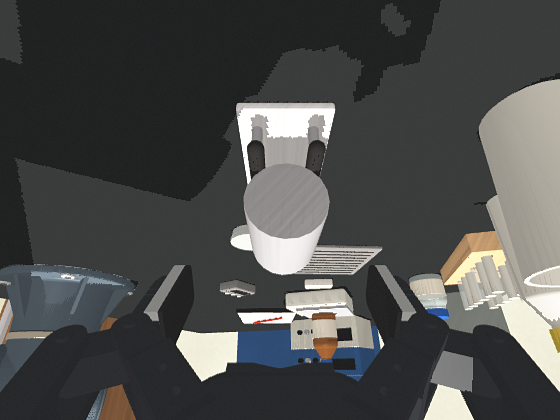

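View pics/side5.png

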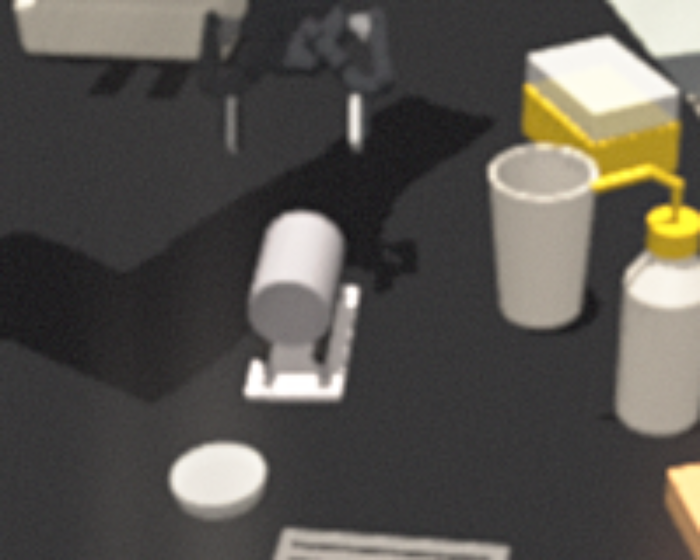

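```bash
python3 - <<'E'
from h import *
st()
a=plan([.53,.32,.30],rotm(-10,60),10,off=0)
b=plan([.42,-.18,.33],rotm(0,20),12,off=0,cur=a)
Z=np.load('P.npz')
for nm,c in(('PS',(.4932,-.3052)),('P',(.4952,-.3042))):
    P=Z[nm].reshape(-1,3);r=np.hypot(P[:,0]-c[0],P[:,1]-c[1])
    for z in np.arange(.1,.176,.005):
        m=(abs(P[:,2]-z)<.0025)&(r<.04)
        if m.sum()>3: print(nm,z.round(3),m.sum(),np.percentile(r[m],[10,50,90]).round(4))
E
```

```text
t 10.6 p [0.5615 0.3563 0.1185] th 44.27 az -105.05 x [ 0.198  0.688 -0.698] y [ 0.963 -0.268  0.009] q [ 0.74   1.173  1.181  2.267 -0.385  2.725] F [ 0.5 -1.5 -0.8] w 0.0856
N 10 xyz [-12.9  -1.  -13.9] rot [0.71 3.4  1.28] |t| 19.0 |r| 3.7
path [[560, 357, 137], [559, 357, 156], [557, 355, 175], [555, 353, 194], [552, 350, 213], [549, 346, 231], [545, 341, 249], [540, 335, 266], [535, 328, 283], [530, 320, 300]]
N 12 xyz [-35.4  25.6   1.1] rot [0.29 0.8  3.32] |t| 43.7 |r| 3.43
path [[535, 277, 305], [537, 234, 310], [536, 190, 314], [533, 147, 318], [528, 104, 321], [520, 61, 324], [509, 18, 327], [496, -23, 328], [480, -64, 330], [462, -104, 330], [442, -142, 330], [420, -180, 330]]
PS 0.1 70 [0.0296 0.0302 0.0306]
PS 0.105 74 [0.0293 0.0302 0.0306]
PS 0.11 94 [0.0292 0.0299 0.0307]
PS 0.115 66 [0.0291 0.0295 0.03  ]
PS 0.12 91 [0.0289 0.0295 0.0303]
PS 0.125 142 [0.0276 0.0289 0.0296]
PS 0.13 215 [0.0251 0.0266 0.028 ]
PS 0.135 215 [0.0218 0.0234 0.0251]
PS 0.14 167 [0.0188 0.0204 0.022 ]
PS 0.145 159 [0.0153 0.0171 0.0187]
PS 0.15 99 [0.0125 0.0139 0.0154]
PS 0.155 16 [0.012  0.0127 0.0137]
PS 0.16 39 [0.0129 0.0136 0.0141]
PS 0.165 43 [0.0131 0.0137 0.014 ]
PS 0.17 276 [0.0045 0.0101 0.0135]
PS 0.175 27 [0.0041 0.0096 0.0132]
P 0.1 10 [0.0301 0.0307 0.0309]
P 0.105 16 [0.0289 0.0299 0.0305]
P 0.11 13 [0.0294 0.0299 0.0307]
P 0.115 11 [0.0293 0.0296 0.0298]
P 0.12 19 [0.0288 0.0296 0.0298]
P 0.125 50 [0.0266 0.0282 0.0293]
P 0.13 70 [0.0245 0.0263 0.028 ]
P 0.135 73 [0.021  0.0236 0.0256]
P 0.14 62 [0.0182 0.0201 0.0223]
P 0.145 46 [0.0144 0.0168 0.0184]
P 0.15 16 [0.013  0.0141 0.0159]
P 0.155 4 [0.013  0.0133 0.0134]
P 0.16 7 [0.0129 0.0132 0.0136]
P 0.165 21 [0.0076 0.0118 0.0138]
P 0.17 73 [0.0038 0.0093 0.0131]
P 0.175 15 [0.0051 0.0104 0.012 ]
```

```bash
python3 -m jog '[{"xyz":[-12.9,-1,-13.9],"rot":[0.7,3.4,1.3],"grip":1},{"xyz":[-12.9,-1,-13.9],"rot":[0.7,3.4,1.3],"grip":1},{"xyz":[-12.9,-1,-13.9],"rot":[0.7,3.4,1.3],"grip":1},{"xyz":[-12.9,-1,-13.9],"rot":[0.7,3.4,1.3],"grip":1},{"xyz":[-12.9,-1,-13.9],"rot":[0.7,3.4,1.3],"grip":1},{"xyz":[-12.9,-1,-13.9],"rot":[0.7,3.4,1.3],"grip":1},{"xyz":[-12.9,-1,-13.9],"rot":[0.7,3.4,1.3],"grip":1},{"xyz":[-12.9,-1,-13.9],"rot":[0.7,3.4,1.3],"grip":1},{"xyz":[-12.9,-1,-13.9],"rot":[0.7,3.4,1.3],"grip":1},{"xyz":[-12.9,-1,-13.9],"rot":[0.7,3.4,1.3],"grip":1}]'; python3 - <<'E'
from h import *
st()
b=plan([.42,-.18,.33],rotm(0,20),12,off=0)
E
```

```text
clock: 11.6
position: [0.5286, 0.3184, 0.2994]
tcp_rot: [0.044, 0.864, 0.496, -0.075]
contact_force: [-1.0, -1.1, -0.0]
grip_width: 0.0854
t 11.6 p [0.5286 0.3184 0.2994] th 9.94 az -119.48 x [ 0.496  0.851 -0.173] y [ 0.864 -0.504  0.002] q [ 0.581  0.534  0.6    1.791 -0.079  2.686] F [-1.  -1.1 -0. ] w 0.0854
N 12 xyz [-35.1  25.6   1. ] rot [0.3  0.79 3.3 ] |t| 43.5 |r| 3.41
path [[533, 275, 305], [535, 232, 309], [535, 189, 314], [532, 146, 317], [526, 103, 321], [518, 60, 324], [508, 18, 326], [495, -23, 328], [480, -64, 329], [462, -104, 330], [442, -143, 330], [420, -180, 330]]
```

```bash
python3 -m jog '[{"xyz":[-35,25.6,1],"rot":[0.3,0.8,3.3],"grip":1},{"xyz":[-35,25.6,1],"rot":[0.3,0.8,3.3],"grip":1},{"xyz":[-35,25.6,1],"rot":[0.3,0.8,3.3],"grip":1},{"xyz":[-35,25.6,1],"rot":[0.3,0.8,3.3],"grip":1},{"xyz":[-35,25.6,1],"rot":[0.3,0.8,3.3],"grip":1},{"xyz":[-35,25.6,1],"rot":[0.3,0.8,3.3],"grip":1},{"xyz":[-35,25.6,1],"rot":[0.3,0.8,3.3],"grip":1},{"xyz":[-35,25.6,1],"rot":[0.3,0.8,3.3],"grip":1},{"xyz":[-35,25.6,1],"rot":[0.3,0.8,3.3],"grip":1},{"xyz":[-35,25.6,1],"rot":[0.3,0.8,3.3],"grip":1},{"xyz":[-35,25.6,1],"rot":[0.3,0.8,3.3],"grip":1},{"xyz":[-35,25.6,1],"rot":[0.3,0.8,3.3],"grip":1}]'; python3 - <<'E'
from h import *
st()
b=plan([.494,-.3045,.26],rotm(0,20),8,off=0)
E
```

```text
clock: 12.8
position: [0.4199, -0.1781, 0.3284]
tcp_rot: [-0.001, 0.985, 0.173, 0.0]
contact_force: [1.7, -0.9, -0.0]
grip_width: 0.0854
t 12.8 p [ 0.4199 -0.1781  0.3284] th 0.17 az 84.92 x [0.94  0.341 0.001] y [ 0.341 -0.94  -0.003] q [-0.403  0.104  0.066  1.533  0.003  2.39 ] F [ 1.7 -0.9 -0. ] w 0.0854
N 8 xyz [ 3.3 18.   8.5] rot [-0.02 -0.01 -0.  ] |t| 20.2 |r| 0.02
path [[429, -194, 320], [438, -210, 311], [448, -225, 303], [457, -241, 294], [466, -257, 286], [475, -273, 277], [485, -289, 269], [494, -304, 260]]
```

```bash
python3 -m jog '[{"xyz":[3.3,18,8.5],"rot":[0,0,0],"grip":1},{"xyz":[3.3,18,8.5],"rot":[0,0,0],"grip":1},{"xyz":[3.3,18,8.5],"rot":[0,0,0],"grip":1},{"xyz":[3.3,18,8.5],"rot":[0,0,0],"grip":1},{"xyz":[3.3,18,8.5],"rot":[0,0,0],"grip":1},{"xyz":[3.3,18,8.5],"rot":[0,0,0],"grip":1},{"xyz":[3.3,18,8.5],"rot":[0,0,0],"grip":1},{"xyz":[3.3,18,8.5],"rot":[0,0,0],"grip":1},{"xyz":[0,0,0],"rot":[0,0,0],"grip":1}]'; python3 - <<'E'
from h import *
st()
im,d,P,o=wristcloud('w6')
g=im.astype(int);m=(g[...,2]>g[...,0]+60)&(P[...,2]>.162)&(np.hypot(P[...,0]-.494,P[...,1]+.304)<.04)
B=P[m];print(m.sum(),B.mean(0).round(4),cv2.minEnclosingCircle(B[:,:2].astype(np.float32)),np.median(B[:,2]))
E
```

```text
clock: 13.7
position: [0.4986, -0.3045, 0.2594]
tcp_rot: [-0.001, 0.985, 0.175, 0.001]
contact_force: [-0.4, 0.8, -0.3]
grip_width: 0.0854
t 13.7 p [ 0.4986 -0.3045  0.2594] th 0.16 az 69.01 x [0.939 0.344 0.002] y [ 0.344 -0.939 -0.002] q [-0.55   0.336  0.196  1.431  0.003  2.241] F [-0.4  0.8 -0.3] w 0.0854
885 [ 0.4959 -0.3041  0.17  ] ((0.4946773648262024, -0.30448412895202637), 0.014029513113200665) 0.17029840187387976
```

View pics/w6.png

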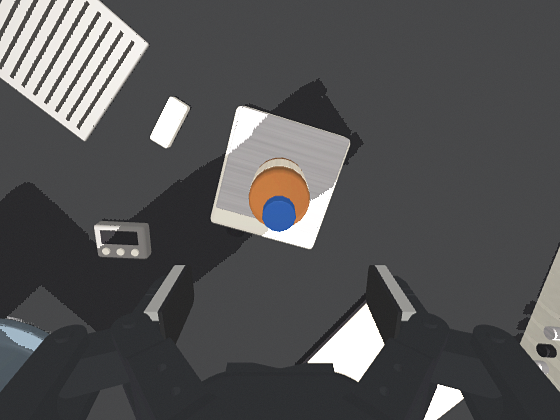

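The wrist view shows the blue cap at (279,213), centred laterally. It measures (0.4947, -0.3045), which agrees with the bench cameras. Descending over it.

```bash
python3 -m jog '[{"xyz":[-3.7,-1.3,15],"rot":[0,0,0],"grip":1},{"xyz":[0,0,25],"rot":[0,0,0],"grip":1},{"xyz":[0,0,25],"rot":[0,0,0],"grip":1},{"xyz":[0,0,25],"rot":[0,0,0],"grip":1},{"xyz":[0,0,18],"rot":[0,0,0],"grip":1},{"xyz":[0,0,0],"rot":[0,0,0],"grip":1}]'; python3 - <<'E'
from h import *
st()
E
python3 -m jog '[{"xyz":[0,0,0],"rot":[0,0,0],"grip":0},{"xyz":[0,0,0],"rot":[0,0,0],"grip":0},{"xyz":[0,0,0],"rot":[0,0,0],"grip":0},{"xyz":[0,0,0],"rot":[0,0,0],"grip":0},{"xyz":[0,0,0],"rot":[0,0,0],"grip":0},{"xyz":[0,0,0],"rot":[0,0,0],"grip":0},{"xyz":[0,0,0],"rot":[0,0,0],"grip":0},{"xyz":[0,0,0],"rot":[0,0,0],"grip":0}]' 70; python3 - <<'E'
from h import *
st()
im,d=ctrl.get_image('side');cv2.imwrite('pics/side6.png',cv2.resize(im[260:420,150:350,::-1],None,fx=3.5,fy=3.5))
E
```

```text
clock: 14.35
position: [0.4929, -0.3016, 0.1519]
tcp_rot: [-0.002, 0.985, 0.175, 0.0]
contact_force: [-0.3, -0.1, 0.2]
grip_width: 0.0856
t 14.35 p [ 0.4929 -0.3016  0.1519] th 0.21 az 91.24 x [0.939 0.345 0.001] y [ 0.345 -0.939 -0.004] q [-0.551  0.365 -0.037  1.17   0.003  2.239] F [-0.3 -0.1  0.2] w 0.0856
clock: 15.15
position: [0.4948, -0.3032, 0.1548]
tcp_rot: [0.0, 0.985, 0.175, 0.002]
contact_force: [-0.3, 0.2, 5.9]
grip_width: 0.0252
t 15.15 p [ 0.4948 -0.3032  0.1548] th 0.28 az 5.11 x [0.939 0.345 0.005] y [ 0.345 -0.939  0.001] q [-0.551  0.363 -0.033  1.171  0.003  2.238] F [-0.3  0.2  5.9] w 0.0252
```

View pics/side6.png

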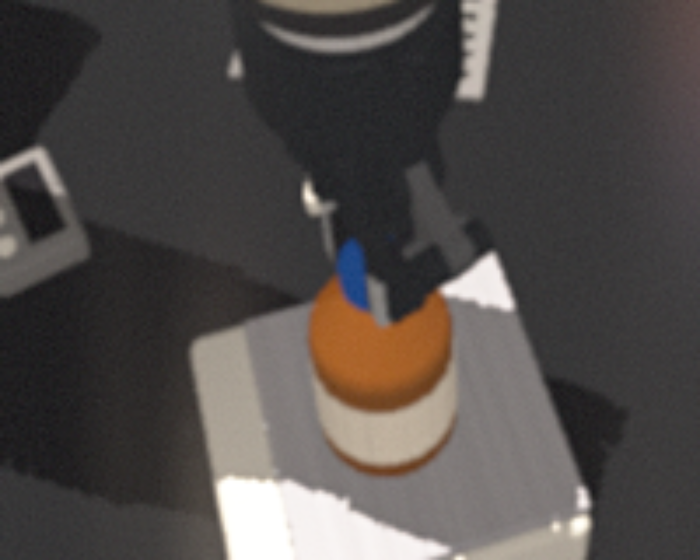

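Grip width is 25 mm, less than the 28 mm cap, so the tips may be at the neck. Test-lifting by 15 mm to check the hold.

```bash
python3 -m jog '[{"xyz":[0,0,-3],"rot":[0,0,0],"grip":0},{"xyz":[0,0,-4],"rot":[0,0,0],"grip":0},{"xyz":[0,0,-8],"rot":[0,0,0],"grip":0},{"xyz":[0,0,0],"rot":[0,0,0],"grip":0},{"xyz":[0,0,0],"rot":[0,0,0],"grip":0}]'; python3 - <<'E'
from h import *
st()
im,d=ctrl.get_image('side');cv2.imwrite('pics/side7.png',cv2.resize(im[260:420,150:350,::-1],None,fx=3.5,fy=3.5))
wristcloud('w7')
E
```

```text
clock: 15.7
position: [0.4943, -0.3029, 0.1689]
tcp_rot: [-0.0, 0.985, 0.175, 0.002]
contact_force: [-0.7, -0.3, -2.9]
grip_width: 0.0253
t 15.7 p [ 0.4943 -0.3029  0.1689] th 0.21 az 22.05 x [0.939 0.345 0.004] y [ 0.345 -0.939 -0.   ] q [-0.551  0.356 -0.007  1.206  0.003  2.238] F [-0.7 -0.3 -2.9] w 0.0253
```

View pics/side7.png

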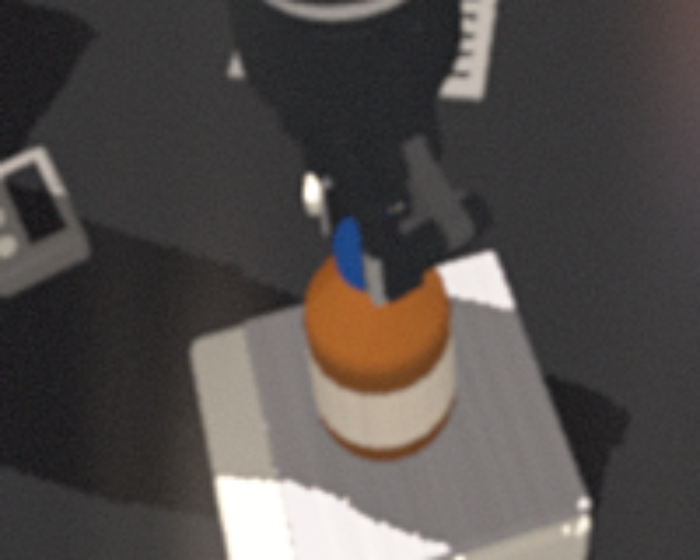

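View pics/w7.png

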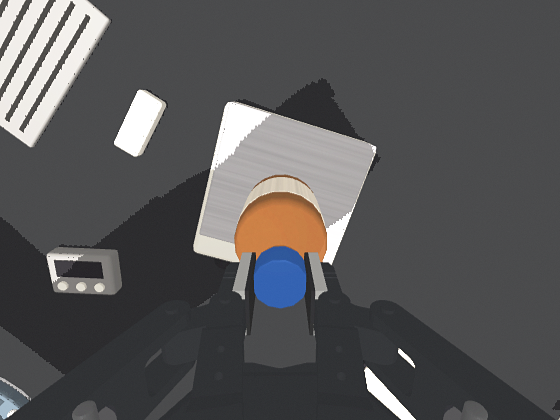

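Held: 2.9 N of weight, upright, blue cap at (280,277) between the pads. Carrying to the mat.

```bash
python3 -m jog '[{"xyz":[0,0,-10],"rot":[0,0,0],"grip":0},{"xyz":[0,0,-20],"rot":[0,0,0],"grip":0},{"xyz":[0,0,-20],"rot":[0,0,0],"grip":0},{"xyz":[0,0,-10],"rot":[0,0,0],"grip":0}]'; python3 - <<'E'
from h import *
st()
plan([.542,-.0115,.22],rotm(0,20),12,off=0)
E
```

```text
clock: 16.2
position: [0.4945, -0.3032, 0.2309]
tcp_rot: [0.0, 0.985, 0.175, 0.002]
contact_force: [0.0, -0.4, -1.5]
grip_width: 0.0253
t 16.2 p [ 0.4945 -0.3032  0.2309] th 0.29 az 4.8 x [0.939 0.345 0.005] y [ 0.345 -0.939  0.001] q [-0.552  0.331  0.116  1.352  0.003  2.238] F [ 0.  -0.4 -1.5] w 0.0253
N 12 xyz [ 12.1 -21.5   0.9] rot [ 0.01 -0.02  0.01] |t| 24.6 |r| 0.03
path [[498, -279, 230], [502, -255, 229], [506, -230, 228], [510, -206, 227], [514, -182, 226], [518, -157, 225], [522, -133, 225], [526, -109, 224], [530, -84, 223], [534, -60, 222], [538, -36, 221], [542, -12, 220]]
```

```bash
python3 -m jog '[{"xyz":[6,-11,0.4],"rot":[0,0,0],"grip":0},{"xyz":[13.2,-23.5,1],"rot":[0,0,0],"grip":0},{"xyz":[13.2,-23.5,1],"rot":[0,0,0],"grip":0},{"xyz":[13.2,-23.5,1],"rot":[0,0,0],"grip":0},{"xyz":[13.2,-23.5,1],"rot":[0,0,0],"grip":0},{"xyz":[13.2,-23.5,1],"rot":[0,0,0],"grip":0},{"xyz":[13.2,-23.5,1],"rot":[0,0,0],"grip":0},{"xyz":[13.2,-23.5,1],"rot":[0,0,0],"grip":0},{"xyz":[13.2,-23.5,1],"rot":[0,0,0],"grip":0},{"xyz":[13.2,-23.5,1],"rot":[0,0,0],"grip":0},{"xyz":[13.2,-23.5,1],"rot":[0,0,0],"grip":0},{"xyz":[6,-11,0.5],"rot":[0,0,0],"grip":0}]'; python3 -m jog '[{"xyz":[0,0,0],"rot":[0,0,0],"grip":0}]'; python3 - <<'E'
from h import *
st()
plan([.542,-.0115,.120],rotm(0,20),6,off=0)
im,d,P,o=wristcloud('w8')
im,d=ctrl.get_image('side');cv2.imwrite('pics/side8.png',im[:,:,::-1])
E
```

```text
clock: 17.4
position: [0.5401, -0.0095, 0.2175]
tcp_rot: [-0.001, 0.984, 0.176, 0.001]
contact_force: [-0.7, -0.3, -2.4]
grip_width: 0.0254
clock: 17.5
position: [0.5402, -0.0103, 0.2177]
tcp_rot: [-0.001, 0.984, 0.176, 0.001]
contact_force: [-0.8, -0.5, -2.4]
grip_width: 0.0253
t 17.5 p [ 0.5402 -0.0103  0.2177] th 0.15 az 45.28 x [0.938 0.347 0.002] y [ 0.347 -0.938 -0.001] q [-2.000e-02  2.680e-01 -8.000e-03  1.293e+00  2.000e-03  2.767e+00] F [-0.8 -0.5 -2.4] w 0.0253
N 6 xyz [ 0.2  0.3 16.3] rot [-0.01 -0.02  0.05] |t| 16.3 |r| 0.06
path [[540, -10, 201], [541, -11, 185], [541, -11, 169], [541, -11, 153], [542, -11, 136], [542, -12, 120]]
```

View pics/side8.png

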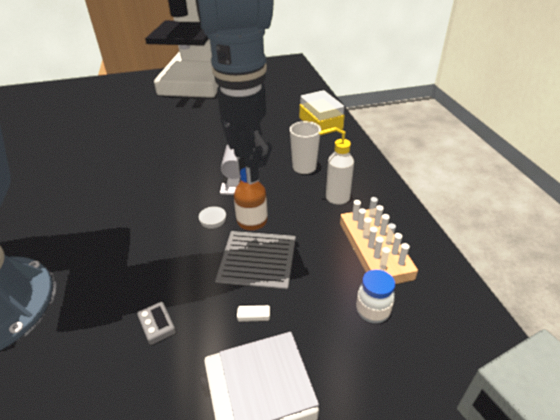

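View pics/w8.png

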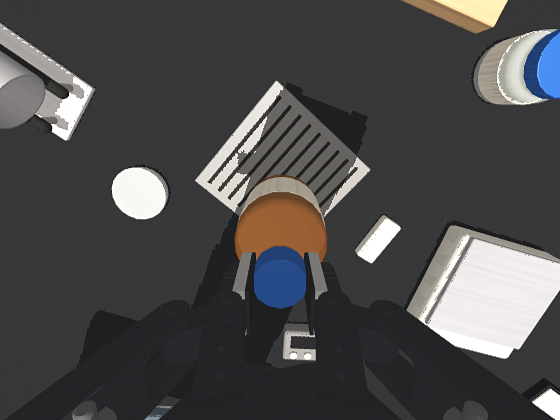

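```bash
python3 - <<'E'
from h import *
for n,f,(u0,u1,v0,v1) in(('top','pics/top3.png',(240,325,200,285)),('side','pics/side3.png',(205,310,222,295))):
    g=cv2.imread(f,0);m=np.zeros_like(g);m[v0:v1,u0:u1]=(g[v0:v1,u0:u1]>85)*255
    m=cv2.morphologyEx(m,cv2.MORPH_CLOSE,np.ones((7,7)))
    nn,l,s,c=cv2.connectedComponentsWithStats(m);k=1+s[1:,4].argmax()
    cs=max(cv2.findContours((l==k).astype(np.uint8),0,1)[0],key=len)
    X=ray(n,cs[:,0].astype(float),.006)[:,:2]
    print(n,s[k],cv2.minAreaRect(X.astype(np.float32)))
g=cv2.imread('pics/side8.png')
E
```

```text
top [ 246  206   71   72 3214] ((0.5453063249588013, -0.011369772255420685), (0.15446212887763977, 0.1545664519071579), 68.73985290527344)
side [ 215  230   81   59 3787] ((0.5432731509208679, -0.012145861983299255), (0.15628141164779663, 0.15329928696155548), 68.72338104248047)
```

```bash
python3 -m jog '[{"xyz":[1.5,1.2,10],"rot":[0,0,0],"grip":0},{"xyz":[1.6,1.2,20],"rot":[0,0,0],"grip":0},{"xyz":[0,0,20],"rot":[0,0,0],"grip":0},{"xyz":[0,0,20],"rot":[0,0,0],"grip":0},{"xyz":[0,0,18],"rot":[0,0,0],"grip":0},{"xyz":[0,0,10],"rot":[0,0,0],"grip":0},{"xyz":[0,0,0],"rot":[0,0,0],"grip":0}]'; python3 - <<'E'
from h import *
st()
E
```

```text
clock: 18.3
position: [0.5435, -0.0137, 0.1188]
tcp_rot: [-0.001, 0.985, 0.175, 0.0]
contact_force: [-0.4, -0.1, -2.0]
grip_width: 0.0249
t 18.3 p [ 0.5435 -0.0137  0.1188] th 0.09 az 83.69 x [0.939 0.344 0.001] y [ 0.344 -0.939 -0.001] q [-2.600e-02  3.310e-01 -1.810e-01  1.059e+00  2.000e-03  2.765e+00] F [-0.4 -0.1 -2. ] w 0.0249
```

```bash
python3 -m jog '[{"xyz":[0,-1.5,3],"rot":[0,0,0],"grip":0},{"xyz":[0,0,3],"rot":[0,0,0],"grip":0},{"xyz":[0,0,0],"rot":[0,0,0],"grip":0}]'; python3 -m jog '[{"xyz":[0,0,1.5],"rot":[0,0,0],"grip":0},{"xyz":[0,0,0],"rot":[0,0,0],"grip":0}]'
```

```text
clock: 18.6
position: [0.5443, -0.0116, 0.1146]
tcp_rot: [-0.0, 0.985, 0.175, 0.002]
contact_force: [0.3, -0.0, -1.9]
grip_width: 0.0252
clock: 18.8
position: [0.5442, -0.0115, 0.1131]
tcp_rot: [-0.001, 0.985, 0.175, 0.002]
contact_force: [-0.5, -0.1, -2.2]
grip_width: 0.0255
```

```bash
python3 -m jog '[{"xyz":[0,0,1.5],"rot":[0,0,0],"grip":0},{"xyz":[0,0,0],"rot":[0,0,0],"grip":0}]'; python3 -m jog '[{"xyz":[0,0,1],"rot":[0,0,0],"grip":0},{"xyz":[0,0,0],"rot":[0,0,0],"grip":0}]'
```

```text
clock: 19.0
position: [0.5441, -0.0116, 0.1113]
tcp_rot: [-0.001, 0.985, 0.175, 0.002]
contact_force: [-0.3, 0.1, -1.8]
grip_width: 0.0252
clock: 19.2
position: [0.5445, -0.0116, 0.1109]
tcp_rot: [-0.0, 0.985, 0.175, 0.002]
contact_force: [-0.2, -1.0, 2.8]
grip_width: 0.0249
```

```bash
python3 -m jog '[{"xyz":[0,0,0],"rot":[0,0,0],"grip":0.5},{"xyz":[0,0,0],"rot":[0,0,0],"grip":1},{"xyz":[0,0,0],"rot":[0,0,0],"grip":1},{"xyz":[0,0,0],"rot":[0,0,0],"grip":1},{"xyz":[0,0,0],"rot":[0,0,0],"grip":1},{"xyz":[0,0,0],"rot":[0,0,0],"grip":1},{"xyz":[0,0,-5],"rot":[0,0,0],"grip":1},{"xyz":[0,0,-20],"rot":[0,0,0],"grip":1},{"xyz":[0,0,-40],"rot":[0,0,0],"grip":1},{"xyz":[0,0,-45],"rot":[0,0,0],"grip":1},{"xyz":[0,0,-45],"rot":[0,0,0],"grip":1},{"xyz":[0,0,-30],"rot":[0,0,0],"grip":1}]'; python3 - <<'E'
from h import *
st()
im,d,P,o=wristcloud('w9')
im,d=ctrl.get_image('side');cv2.imwrite('pics/side9.png',im[:,:,::-1])
PS=cloud('side',d);g=im.astype(int);m=(g[...,2]>g[...,0]+60)&(np.hypot(PS[...,0]-.544,PS[...,1]+.012)<.04)&(PS[...,2]>.115)
print('cap side',m.sum(),cv2.minEnclosingCircle(PS[m][:,:2].astype(np.float32)))
m=(PS[...,2]>.02)&(PS[...,2]<.075)&(np.hypot(PS[...,0]-.544,PS[...,1]+.012)<.045)
from scipy.optimize import least_squares
f=least_squares(lambda c:np.hypot(*(PS[m][:,:2]-c).T)-.03,[.544,-.012],loss='soft_l1',f_scale=.001);print('body',m.sum(),f.x)
E
```

```text
clock: 20.4
position: [0.5439, -0.0119, 0.2992]
tcp_rot: [-0.0, 0.985, 0.175, 0.003]
contact_force: [1.5, 0.8, 0.5]
grip_width: 0.0855
t 20.4 p [ 0.5439 -0.0119  0.2992] th 0.39 az 12.97 x [0.939 0.345 0.007] y [ 0.345 -0.939  0.001] q [-2.300e-02  2.550e-01  1.810e-01  1.490e+00  2.000e-03  2.767e+00] F [1.5 0.8 0.5] w 0.0855
cap side 149 ((0.5439063906669617, -0.016001226380467415), 0.014727108180522919)
body 535 [ 0.5431238  -0.01364547]
```

View pics/side9.png

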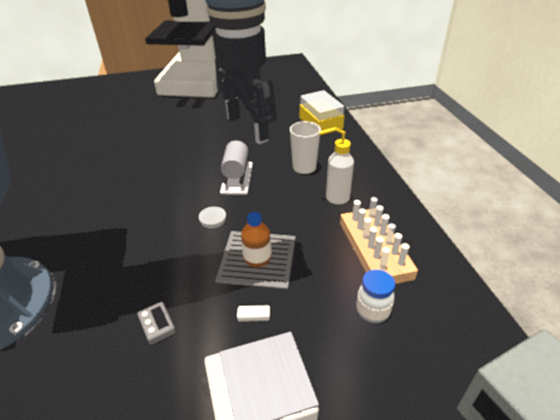

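View pics/w9.png

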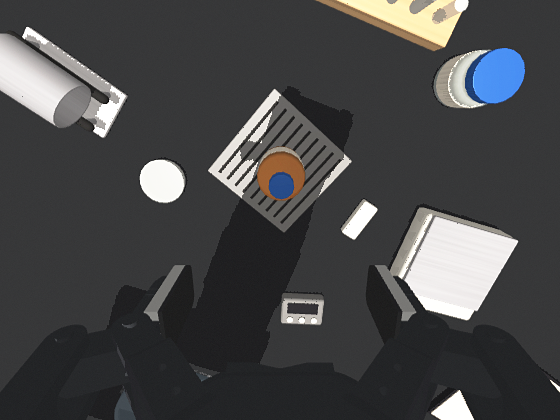

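Bottle stands on the mat: side view (256,243), body fit (0.543, -0.0136). Now I'll locate the beaker in the cradle and regrip it from the mouth side.

```bash
python3 - <<'E'
from h import *
from scipy.optimize import least_squares
for n in('side','top'):
    im,d=ctrl.get_image(n);P=cloud(n,d)
    m=(P[...,2]>.05)&(P[...,2]<.11)&(np.hypot(P[...,0]-.549,P[...,1]-.292)<.075)
    X=P[m]
    # axis: point (x0,y0) az, zc
    def res(p):
        a=np.array([np.cos(p[2]),np.sin(p[2])]);s=(X[:,:2]-p[:2])@np.array([-a[1],a[0]])
        return np.hypot(s,X[:,2]-p[3])-.03
    t=(X[:,:2]-[.549,.292])@[np.cos(1.295),np.sin(1.295)]
    f=least_squares(res,[.549,.292,1.295,.063],loss='soft_l1',f_scale=.001)
    a=np.array([np.cos(f.x[2]),np.sin(f.x[2])]);p0=f.x[:2];k=(np.array([.549,.292])-p0)@a;p0=p0+k*a
    s=(X[np.abs(f.fun)<.003][:,:2]-p0)@a
    print(n,m.sum(),'axis pt',p0.round(4),'az',np.degrees(f.x[2]).round(2),'zc',f.x[3].round(4),'extent',np.percentile(s,[.5,2,98,99.5]).round(4),'mid',(p0+a*np.percentile(s,[1,99]).mean()).round(4))
E
```

```text
side 514 axis pt [0.5481 0.2922] az 74.28 zc 0.0641 extent [-0.0491 -0.0478  0.0395  0.0415] mid [0.5471 0.2886]
top 832 axis pt [0.5494 0.2919] az 73.85 zc 0.0629 extent [-0.0465 -0.0457  0.0415  0.0431] mid [0.5489 0.2901]
```

```bash
python3 - <<'E'
from h import *
a=plan([.50,.12,.30],rotm(0,100),10,off=0)
b=plan([.48,.17,.26],rotm(-25,185),10,off=0,cur=a)
c=plan([.5439,.2751,.063],rotm(-45,254.1),10,back=.12,cur=b)
E
```

```text
N 10 xyz [  9.2 -11.9  -0.4] rot [ 0.02 -0.02 -7.98] |t| 15.1 |r| 7.98
path [[548, 2, 296], [551, 17, 297], [551, 32, 297], [550, 47, 298], [546, 62, 298], [540, 76, 298], [533, 89, 299], [523, 101, 299], [512, 111, 300], [500, 120, 300]]
N 10 xyz [6.  2.2 3. ] rot [-1.85 -2.02 -8.35] |t| 7.1 |r| 8.79
path [[501, 126, 297], [501, 133, 294], [501, 139, 290], [500, 145, 287], [498, 150, 283], [495, 156, 279], [492, 160, 275], [488, 164, 270], [484, 167, 265], [480, 170, 260]]
N 10 xyz [ 1.9 -0.3 14.5] rot [-3.98 -1.75 -5.69] |t| 14.7 |r| 7.16
path [[484, 170, 246], [489, 171, 232], [494, 173, 219], [499, 176, 205], [504, 180, 192], [509, 184, 179], [514, 190, 166], [518, 196, 154], [522, 203, 141], [526, 211, 129]]
```

```bash
python3 -m jog '[{"xyz":[9.2,-11.9,-0.4],"rot":[0,0,-8],"grip":1},{"xyz":[9.2,-11.9,-0.4],"rot":[0,0,-8],"grip":1},{"xyz":[9.2,-11.9,-0.4],"rot":[0,0,-8],"grip":1},{"xyz":[9.2,-11.9,-0.4],"rot":[0,0,-8],"grip":1},{"xyz":[9.2,-11.9,-0.4],"rot":[0,0,-8],"grip":1},{"xyz":[9.2,-11.9,-0.4],"rot":[0,0,-8],"grip":1},{"xyz":[9.2,-11.9,-0.4],"rot":[0,0,-8],"grip":1},{"xyz":[9.2,-11.9,-0.4],"rot":[0,0,-8],"grip":1},{"xyz":[9.2,-11.9,-0.4],"rot":[0,0,-8],"grip":1},{"xyz":[9.2,-11.9,-0.4],"rot":[0,0,-8],"grip":1}]'; python3 - <<'E'
from h import *
st()
b=plan([.48,.17,.26],rotm(-25,185),11,off=0)
E
```

```text
clock: 21.6
position: [0.4987, 0.12, 0.2978]
tcp_rot: [-0.0, 0.639, 0.769, 0.0]
contact_force: [-0.8, -0.3, -0.6]
grip_width: 0.0853
t 21.6 p [0.4987 0.12   0.2978] th 0.06 az 72.29 x [-0.182  0.983  0.001] y [0.983 0.182 0.   ] q [2.360e-01 2.040e-01 1.100e-01 1.476e+00 1.000e-03 1.623e+00] F [-0.8 -0.3 -0.6] w 0.0853
N 11 xyz [5.3 2.1 2.6] rot [-1.67 -1.84 -7.55] |t| 6.3 |r| 7.95
path [[500, 126, 295], [500, 131, 293], [500, 137, 290], [499, 142, 287], [498, 147, 283], [496, 152, 280], [493, 157, 276], [491, 161, 273], [487, 165, 269], [484, 168, 264], [480, 170, 260]]
```

```bash
python3 -m jog '[{"xyz":[5.3,2.1,2.6],"rot":[-1.7,-1.8,-7.5],"grip":1},{"xyz":[5.3,2.1,2.6],"rot":[-1.7,-1.8,-7.5],"grip":1},{"xyz":[5.3,2.1,2.6],"rot":[-1.7,-1.8,-7.5],"grip":1},{"xyz":[5.3,2.1,2.6],"rot":[-1.7,-1.8,-7.5],"grip":1},{"xyz":[5.3,2.1,2.6],"rot":[-1.7,-1.8,-7.5],"grip":1},{"xyz":[5.3,2.1,2.6],"rot":[-1.7,-1.8,-7.5],"grip":1},{"xyz":[5.3,2.1,2.6],"rot":[-1.7,-1.8,-7.5],"grip":1},{"xyz":[5.3,2.1,2.6],"rot":[-1.7,-1.8,-7.5],"grip":1},{"xyz":[5.3,2.1,2.6],"rot":[-1.7,-1.8,-7.5],"grip":1},{"xyz":[5.3,2.1,2.6],"rot":[-1.7,-1.8,-7.5],"grip":1},{"xyz":[5.3,2.1,2.6],"rot":[-1.7,-1.8,-7.5],"grip":1}]'; python3 - <<'E'
from h import *
st()
c=plan([.5439,.2751,.063],rotm(-45,254.1),10,back=.12)
E
```

```text
clock: 22.7
position: [0.4804, 0.1698, 0.2601]
tcp_rot: [0.216, -0.038, 0.976, 0.013]
contact_force: [0.3, -0.3, -0.9]
grip_width: 0.0853
t 22.7 p [0.4804 0.1698 0.2601] th 25.03 az 5.71 x [-0.904 -0.068 -0.423] y [-0.079  0.997  0.009] q [ 0.42  -0.098 -0.415  0.836 -0.134  0.314] F [ 0.3 -0.3 -0.9] w 0.0853
N 10 xyz [ 1.9 -0.3 14.5] rot [-3.97 -1.71 -5.75] |t| 14.7 |r| 7.19
path [[485, 170, 246], [489, 171, 232], [494, 173, 219], [499, 176, 205], [504, 180, 192], [509, 184, 179], [514, 190, 166], [518, 196, 154], [522, 203, 141], [526, 211, 129]]
```

```bash
python3 -m jog '[{"xyz":[1.9,-0.3,14.5],"rot":[-4,-1.7,-5.75],"grip":1},{"xyz":[1.9,-0.3,14.5],"rot":[-4,-1.7,-5.75],"grip":1},{"xyz":[1.9,-0.3,14.5],"rot":[-4,-1.7,-5.75],"grip":1},{"xyz":[1.9,-0.3,14.5],"rot":[-4,-1.7,-5.75],"grip":1},{"xyz":[1.9,-0.3,14.5],"rot":[-4,-1.7,-5.75],"grip":1},{"xyz":[1.9,-0.3,14.5],"rot":[-4,-1.7,-5.75],"grip":1},{"xyz":[1.9,-0.3,14.5],"rot":[-4,-1.7,-5.75],"grip":1},{"xyz":[1.9,-0.3,14.5],"rot":[-4,-1.7,-5.75],"grip":1},{"xyz":[1.9,-0.3,14.5],"rot":[-4,-1.7,-5.75],"grip":1},{"xyz":[1.9,-0.3,14.5],"rot":[-4,-1.7,-5.75],"grip":1},{"xyz":[0,0,0],"rot":[0,0,0],"grip":1}]'; python3 - <<'E'
from h import *
st()
c=plan([.5439,.2751,.063],rotm(-45,254.1),6)
wristcloud('w10')
im,d=ctrl.get_image('side');cv2.imwrite('pics/side10.png',im[:,:,::-1])
E
```

```text
clock: 23.8
position: [0.5267, 0.211, 0.1284]
tcp_rot: [0.304, -0.555, 0.738, 0.234]
contact_force: [-0.3, -0.3, 0.5]
grip_width: 0.0856
t 23.8 p [0.5267 0.211  0.1284] th 45.11 az 74.56 x [-0.201 -0.677 -0.708] y [-0.961  0.275  0.009] q [ 0.003  0.251 -0.562  0.494  0.751 -1.18 ] F [-0.3 -0.3  0.5] w 0.0856
N 6 xyz [-0.1  0.1 19.9] rot [ 0.05  0.02 -0.07] |t| 19.9 |r| 0.09
path [[530, 225, 114], [534, 238, 101], [538, 252, 87], [541, 266, 73], [545, 279, 59], [549, 293, 45]]
```

View pics/w10.png

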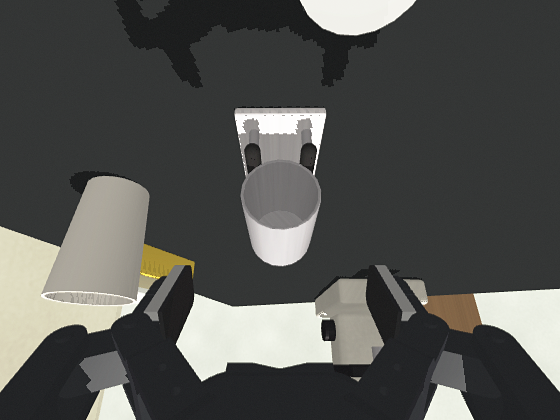

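View pics/side10.png

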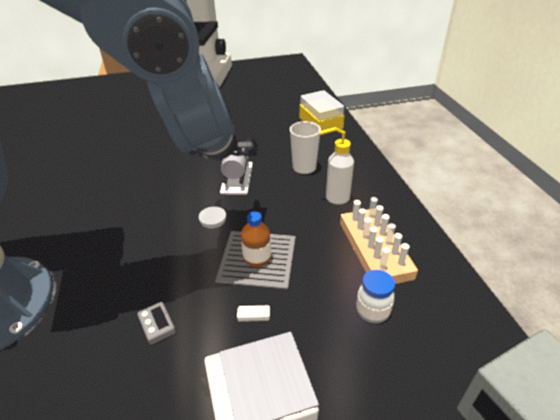

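The open mouth is visible at (281,195), laterally centred between the fingers. Advancing.

```bash
python3 -m jog '[{"xyz":[0,0,20],"rot":[0,0,0],"grip":1},{"xyz":[0,0,20],"rot":[0,0,0],"grip":1},{"xyz":[0,0,20],"rot":[0,0,0],"grip":1},{"xyz":[0,0,20],"rot":[0,0,0],"grip":1},{"xyz":[0,0,20],"rot":[0,0,0],"grip":1},{"xyz":[0,0,18],"rot":[0,0,0],"grip":1},{"xyz":[0,0,0],"rot":[0,0,0],"grip":1}]'; python3 - <<'E'
from h import *
st()
c=plan([.5439,.2751,.063],rotm(-45,254.1),1)
wristcloud('w11')
E
```

```text
clock: 24.6
position: [0.5484, 0.293, 0.0484]
tcp_rot: [0.305, -0.554, 0.739, 0.233]
contact_force: [-0.2, -0.6, 0.0]
grip_width: 0.0856
t 24.6 p [0.5484 0.293  0.0484] th 45.13 az 74.26 x [-0.2   -0.677 -0.709] y [-0.961  0.277  0.006] q [ 0.169  0.398 -0.649  0.116  0.694 -0.969] F [-0.2 -0.6  0. ] w 0.0856
N 1 xyz [ 2.7 -0.6  2.6] rot [ 0.12  0.13 -0.37] |t| 3.8 |r| 0.41
path [[549, 293, 45]]
```

View pics/w11.png

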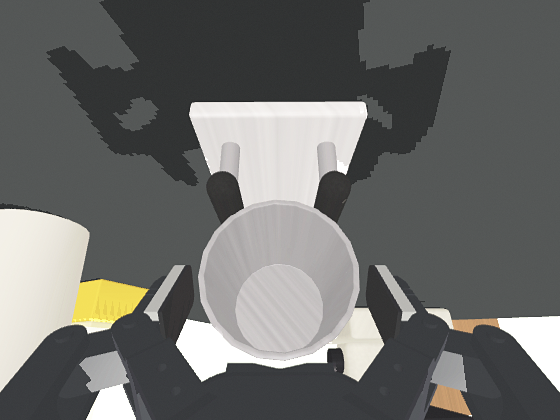

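```bash
python3 -m jog '[{"xyz":[1.5,0,1],"rot":[0,0,0],"grip":1},{"xyz":[0,0,0],"rot":[0,0,0],"grip":0},{"xyz":[0,0,0],"rot":[0,0,0],"grip":0},{"xyz":[0,0,0],"rot":[0,0,0],"grip":0},{"xyz":[0,0,0],"rot":[0,0,0],"grip":0},{"xyz":[0,0,0],"rot":[0,0,0],"grip":0},{"xyz":[0,0,0],"rot":[0,0,0],"grip":0}]' 60; python3 -m jog '[{"xyz":[-5,0,-5],"rot":[0,0,0],"grip":0},{"xyz":[-10,0,-10],"rot":[0,0,0],"grip":0},{"xyz":[-15,0,-15],"rot":[0,0,0],"grip":0},{"xyz":[-15,0,-15],"rot":[0,0,0],"grip":0},{"xyz":[-15,0,-15],"rot":[0,0,0],"grip":0},{"xyz":[0,0,0],"rot":[0,0,0],"grip":0}]'; python3 - <<'E'
from h import *
st()
im,d,P,o=wristcloud('w12');np.savez('w12.npz',im=im,P=P,p=o['position'],R=Q(o['tcp_rot']).as_matrix())
im,d=ctrl.get_image('side');cv2.imwrite('pics/side12.png',im[:,:,::-1])
E
```

```text
clock: 25.35
position: [0.5487, 0.2918, 0.0478]
tcp_rot: [0.306, -0.554, 0.738, 0.234]
contact_force: [-7.2, -0.6, 6.9]
grip_width: 0.0592
clock: 25.95
position: [0.552, 0.2912, 0.1356]
tcp_rot: [0.308, -0.555, 0.737, 0.231]
contact_force: [0.6, 0.1, -0.9]
grip_width: 0.0593
t 25.95 p [0.552  0.2912 0.1356] th 45.32 az 73.87 x [-0.194 -0.676 -0.711] y [-0.961  0.277 -0.001] q [ 0.165  0.266 -0.541  0.352  0.696 -0.975] F [ 0.6  0.1 -0.9] w 0.0593
```

View pics/w12.png

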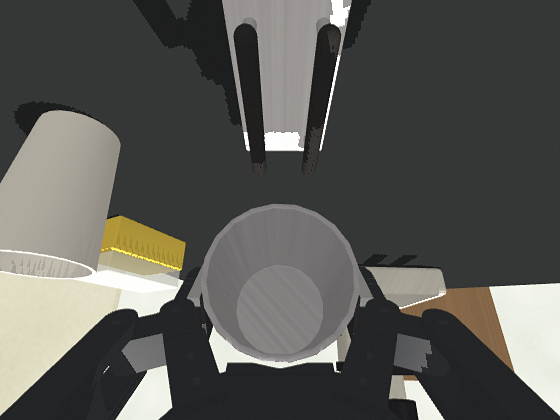

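View pics/side12.png

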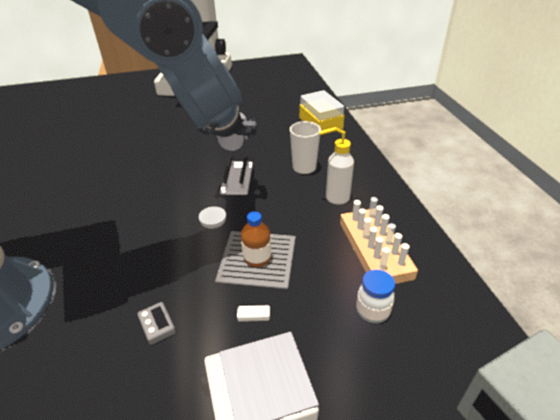

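```bash
python3 - <<'E'
from h import *
Z=np.load('w12.npz');P=Z['P'];p=Z['p'];Rm=Z['R']
T=(P-p)@Rm   # tool coords
X=T[280:335,250:310].reshape(-1,3);c=np.median(X,0);X=X[np.linalg.norm(X-c,axis=1)<.025]
c=X.mean(0);n=np.linalg.svd(X-c)[2][2];n*=np.sign(n[0]);print('floor n tool',n.round(3),'c',(c*1000).round(1),'rms',((X-c)@n).std())
m=(np.abs((T-c)@n)<.0025)&(np.linalg.norm(T-c,axis=-1)<.04);m=cv2.morphologyEx(m.astype(np.uint8),cv2.MORPH_OPEN,np.ones((5,5)))
nn,l,s,_=cv2.connectedComponentsWithStats(m);k=l[307,280];B=T[l==k]
e1=np.array([0,1,0.]);e2=np.cross(n,e1);uv=np.c_[(B-c)@e1,(B-c)@e2].astype(np.float32);cen,r=cv2.minEnclosingCircle(uv)
C=c+cen[0]*e1+cen[1]*e2;print(s[k],'r',r,'floor centre tool',(C*1000).round(1))
# rim: top far points
ax=n
for z in(1,): 
    base=C+ (-.004)*(-n)*(-1) if False else None
print('n world',(Rm@n).round(3))
E
```

```text
floor n tool [ 0.709  0.002 -0.705] c [-39.3   0.1  17.9] rms 0.0006772437217489307
[ 236  265   88   90 6245] r 0.02769928239285946 floor centre tool [-39.4  -0.1  17.8]
n world [-0.279 -0.96  -0.009]
```

```bash
python3 - <<'E'
from h import *
st()
off=[-.0422,0,.0206]
u=plan([.50,.22,.27],rotm(-20,272),6,off=0)
a=plan([.47,-.02,.31],rotm(5,295),12,off=0,cur=u)
Rt=rotm(45,-31)@R.from_euler('z',2,degrees=True).as_matrix()
b=plan([.503,-.304,.13],Rt,12,off=off,cur=a)
E
```

```text
t 26.05 p [0.5504 0.291  0.1324] th 45.19 az 74.09 x [-0.197 -0.677 -0.709] y [-0.961  0.277  0.003] q [ 0.165  0.269 -0.545  0.35   0.696 -0.975] F [ 0.8 -0.2 -1.2] w 0.0589
N 6 xyz [ -2.4   6.1 -26.5] rot [-1.61  4.17 -2.57] |t| 27.3 |r| 5.16
path [[540, 276, 153], [530, 262, 174], [522, 250, 197], [514, 239, 221], [506, 229, 245], [500, 220, 270]]
N 12 xyz [18.5  6.7 -6.3] rot [-0.25  2.06 -1.92] |t| 20.7 |r| 2.82
path [[494, 200, 270], [489, 180, 270], [484, 160, 271], [480, 140, 272], [476, 120, 275], [474, 99, 277], [471, 79, 281], [470, 59, 286], [469, 39, 291], [469, 19, 296], [469, -1, 303], [470, -20, 310]]
N 12 xyz [15.8 13.7 18.7] rot [ 1.28  3.21 -2.46] |t| 28.1 |r| 4.24
path [[465, -42, 293], [461, -64, 276], [460, -87, 261], [460, -111, 246], [461, -136, 233], [464, -161, 220], [469, -186, 209], [475, -212, 199], [483, -237, 191], [493, -263, 184], [503, -288, 178], [515, -313, 174]]
```

```bash
python3 -m jog '[{"xyz":[-2.4,6.1,-26.5],"rot":[-1.6,4.2,-2.6],"grip":0},{"xyz":[-2.4,6.1,-26.5],"rot":[-1.6,4.2,-2.6],"grip":0},{"xyz":[-2.4,6.1,-26.5],"rot":[-1.6,4.2,-2.6],"grip":0},{"xyz":[-2.4,6.1,-26.5],"rot":[-1.6,4.2,-2.6],"grip":0},{"xyz":[-2.4,6.1,-26.5],"rot":[-1.6,4.2,-2.6],"grip":0},{"xyz":[-2.4,6.1,-26.5],"rot":[-1.6,4.2,-2.6],"grip":0}]'; python3 - <<'E'
from h import *
st()
a=plan([.47,-.02,.31],rotm(5,295),12,off=0)
E
```

```text
clock: 26.65
position: [0.4991, 0.2193, 0.2694]
tcp_rot: [-0.117, 0.71, -0.683, -0.123]
contact_force: [0.3, 0.5, -1.9]
grip_width: 0.0592
t 26.65 p [0.4991 0.2193 0.2694] th 19.59 az 92.47 x [ 0.036 -0.941 -0.335] y [-0.999 -0.039  0.002] q [ 0.227  0.203 -0.009  1.294  0.336 -1.371] F [ 0.3  0.5 -1.9] w 0.0592
N 12 xyz [18.5  6.7 -6.2] rot [-0.24  2.02 -1.9 ] |t| 20.6 |r| 2.78
path [[493, 200, 269], [488, 180, 269], [483, 160, 270], [479, 139, 272], [476, 119, 274], [473, 99, 277], [471, 79, 281], [470, 59, 286], [469, 39, 291], [469, 19, 296], [469, -1, 303], [470, -20, 310]]
```

```bash
python3 -m jog '[{"xyz":[18.5,6.7,-6.2],"rot":[-0.25,2,-1.9],"grip":0},{"xyz":[18.5,6.7,-6.2],"rot":[-0.25,2,-1.9],"grip":0},{"xyz":[18.5,6.7,-6.2],"rot":[-0.25,2,-1.9],"grip":0},{"xyz":[18.5,6.7,-6.2],"rot":[-0.25,2,-1.9],"grip":0},{"xyz":[18.5,6.7,-6.2],"rot":[-0.25,2,-1.9],"grip":0},{"xyz":[18.5,6.7,-6.2],"rot":[-0.25,2,-1.9],"grip":0},{"xyz":[18.5,6.7,-6.2],"rot":[-0.25,2,-1.9],"grip":0},{"xyz":[18.5,6.7,-6.2],"rot":[-0.25,2,-1.9],"grip":0},{"xyz":[18.5,6.7,-6.2],"rot":[-0.25,2,-1.9],"grip":0},{"xyz":[18.5,6.7,-6.2],"rot":[-0.25,2,-1.9],"grip":0},{"xyz":[18.5,6.7,-6.2],"rot":[-0.25,2,-1.9],"grip":0},{"xyz":[18.5,6.7,-6.2],"rot":[-0.25,2,-1.9],"grip":0}]'; python3 - <<'E'
from h import *
st()
Rt=rotm(45,-31)@R.from_euler('z',2,degrees=True).as_matrix()
b=plan([.503,-.304,.13],Rt,12,off=[-.0422,0,.0206])
E
```

```text
clock: 27.85
position: [0.4699, -0.0202, 0.307]
tcp_rot: [0.022, 0.843, -0.537, 0.033]
contact_force: [-0.2, 0.2, -0.8]
grip_width: 0.0592
t 27.85 p [ 0.4699 -0.0202  0.307 ] th 4.58 az -65.68 x [ 0.422 -0.903  0.08 ] y [-0.906 -0.423  0.001] q [ 0.004  0.102  0.007  1.442 -0.073 -2.004] F [-0.2  0.2 -0.8] w 0.0592
N 12 xyz [16.  13.7 18.4] rot [ 1.27  3.24 -2.46] |t| 27.9 |r| 4.27
path [[465, -42, 290], [461, -64, 274], [460, -88, 258], [460, -112, 244], [461, -136, 231], [464, -161, 218], [469, -186, 208], [476, -212, 198], [483, -237, 190], [493, -263, 183], [503, -288, 178], [515, -313, 174]]
```

```bash
python3 -m jog '[{"xyz":[16,13.7,18.4],"rot":[1.3,3.25,-2.45],"grip":0},{"xyz":[16,13.7,18.4],"rot":[1.3,3.25,-2.45],"grip":0},{"xyz":[16,13.7,18.4],"rot":[1.3,3.25,-2.45],"grip":0},{"xyz":[16,13.7,18.4],"rot":[1.3,3.25,-2.45],"grip":0},{"xyz":[16,13.7,18.4],"rot":[1.3,3.25,-2.45],"grip":0},{"xyz":[16,13.7,18.4],"rot":[1.3,3.25,-2.45],"grip":0},{"xyz":[16,13.7,18.4],"rot":[1.3,3.25,-2.45],"grip":0},{"xyz":[16,13.7,18.4],"rot":[1.3,3.25,-2.45],"grip":0},{"xyz":[16,13.7,18.4],"rot":[1.3,3.25,-2.45],"grip":0},{"xyz":[16,13.7,18.4],"rot":[1.3,3.25,-2.45],"grip":0},{"xyz":[16,13.7,18.4],"rot":[1.3,3.25,-2.45],"grip":0}]'; python3 -m jog '[{"xyz":[0,0,0],"rot":[0,0,0],"grip":0}]';python3 - <<'E'
from h import *
st()
Rt=rotm(45,-31)@R.from_euler('z',2,degrees=True).as_matrix()
b=plan([.503,-.304,.13],Rt,2,off=[-.0422,0,.0206])
im,d=ctrl.get_image('side');cv2.imwrite('pics/side13.png',im[:,:,::-1])
E
```

```text
clock: 28.95
position: [0.5029, -0.2877, 0.1771]
tcp_rot: [0.088, 0.888, -0.289, 0.347]
contact_force: [0.7, 0.4, -1.6]
grip_width: 0.0592
clock: 29.05
position: [0.502, -0.2885, 0.1754]
tcp_rot: [0.088, 0.888, -0.29, 0.346]
contact_force: [-0.6, 0.1, -2.0]
grip_width: 0.0595
t 29.05 p [ 0.502  -0.2885  0.1754] th 41.77 az -32.37 x [ 0.593 -0.455  0.665] y [-0.576 -0.816 -0.045] q [-0.498 -0.031 -0.807  0.067 -0.045 -3.025] F [-0.6  0.1 -2. ] w 0.0595
N 2 xyz [9.  6.4 8.6] rot [ 0.55  1.59 -1.42] |t| 14.0 |r| 2.2
path [[508, -301, 175], [515, -313, 174]]
```

View pics/side13.png

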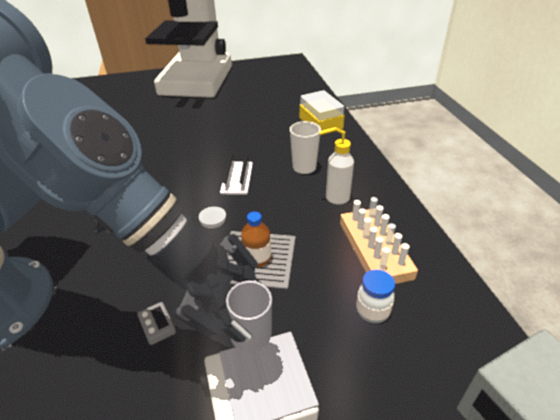

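```bash
python3 - <<'E'
from h import *
Rt=rotm(45,-31)@R.from_euler('z',.5,degrees=True).as_matrix()
b=plan([.503,-.304,.10],Rt,3,off=[-.0422,0,.0206])
E
```

```text
N 3 xyz [-0.8  4.5 13.3] rot [ 0.36  1.1  -1.47] |t| 14.1 |r| 1.87
path [[506, -296, 165], [511, -304, 155], [516, -312, 144]]
```

```bash
python3 -m jog '[{"xyz":[-0.8,4.5,13.3],"rot":[0.4,1.1,-1.5],"grip":0},{"xyz":[-0.8,4.5,13.3],"rot":[0.4,1.1,-1.5],"grip":0},{"xyz":[-0.8,4.5,13.3],"rot":[0.4,1.1,-1.5],"grip":0},{"xyz":[0,0,0],"rot":[0,0,0],"grip":0}]'; python3 - <<'E'
from h import *
st()
o=ctrl.get_obs();Rm=Q(o['tcp_rot']).as_matrix();print('base now',o['position']+Rm@[-.0422,0,.0206],'up',Rm@[.709,0,-.705])
Rt=rotm(45,-31)@R.from_euler('z',.5,degrees=True).as_matrix()
b=plan([.503,-.304,.055],Rt,4,off=[-.0422,0,.0206])
E
```

```text
clock: 29.5
position: [0.5172, -0.311, 0.145]
tcp_rot: [0.099, 0.89, -0.249, 0.37]
contact_force: [0.3, -0.3, -1.4]
grip_width: 0.0592
t 29.5 p [ 0.5172 -0.311   0.145 ] th 45.03 az -30.66 x [ 0.603 -0.37   0.707] y [-0.516 -0.856 -0.008] q [-0.545  0.063 -0.883 -0.16   0.007 -3.138] F [ 0.3 -0.3 -1.4] w 0.0592
base now [ 0.50433314 -0.30279792  0.10055726] up [-0.00186065 -0.00765834  0.99982193]
N 4 xyz [-8.1  0.5  8. ] rot [-0.06 -0.01  0.03] |t| 11.4 |r| 0.07
path [[517, -311, 134], [517, -312, 122], [516, -312, 111], [516, -312, 99]]
```

```bash
python3 -m jog '[{"xyz":[-8.1,0.5,8],"rot":[0,0,0.8],"grip":0},{"xyz":[-8.1,0.5,8],"rot":[0,0,0],"grip":0},{"xyz":[-8.1,0.5,8],"rot":[0,0,0],"grip":0},{"xyz":[-8.1,0.5,8],"rot":[0,0,0],"grip":0},{"xyz":[0,0,0],"rot":[0,0,0],"grip":0}]'; python3 - <<'E'
from h import *
st()
o=ctrl.get_obs();Rm=Q(o['tcp_rot']).as_matrix();print('base now',o['position']+Rm@[-.0422,0,.0206],'up',Rm@[.709,0,-.705])
im,d=ctrl.get_image('side');cv2.imwrite('pics/side14.png',cv2.resize(im[240:420,150:350,::-1],None,fx=3.3,fy=3.3))
E
```

```text
clock: 30.0
position: [0.5167, -0.3117, 0.1004]
tcp_rot: [0.097, 0.888, -0.255, 0.371]
contact_force: [0.2, 0.4, -1.2]
grip_width: 0.0589
t 30.0 p [ 0.5167 -0.3117  0.1004] th 45.06 az -30.64 x [ 0.595 -0.381  0.708] y [-0.524 -0.851 -0.017] q [-0.547  0.161 -0.956 -0.332  0.009 -3.126] F [ 0.2  0.4 -1.2] w 0.0589
base now [ 0.50414794 -0.30301479  0.05597256] up [-0.00750605 -0.01576616  0.9997005 ]
```

View pics/side14.png

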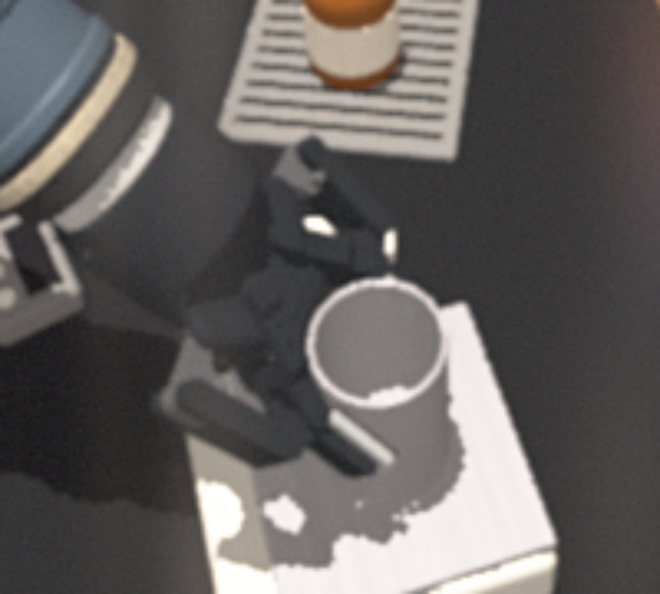

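```bash
python3 -m jog '[{"xyz":[-1.5,0,1.5],"rot":[0,0,0],"grip":0},{"xyz":[-1,0,1],"rot":[0,0,0],"grip":0},{"xyz":[0,0,0],"rot":[0,0,0],"grip":0}]'; python3 -m jog '[{"xyz":[-1,0,1],"rot":[0,0,0],"grip":0},{"xyz":[0,0,0],"rot":[0,0,0],"grip":0}]'; python3 -m jog '[{"xyz":[-1,0,1],"rot":[0,0,0],"grip":0},{"xyz":[0,0,0],"rot":[0,0,0],"grip":0}]'
```

```text
clock: 30.35
position: [0.5176, -0.3127, 0.0987]
tcp_rot: [0.097, 0.887, -0.255, 0.373]
contact_force: [-0.5, 0.1, -1.2]
grip_width: 0.0592
clock: 30.55
position: [0.5174, -0.3128, 0.0969]
tcp_rot: [0.097, 0.887, -0.255, 0.372]
contact_force: [-0.2, -0.3, -0.6]
grip_width: 0.0591
clock: 30.75
position: [0.5173, -0.3127, 0.0953]
tcp_rot: [0.097, 0.887, -0.255, 0.372]
contact_force: [-0.3, 0.4, -1.4]
grip_width: 0.0596
```

```bash
python3 -m jog '[{"xyz":[-0.7,0,0.7],"rot":[0,0,0],"grip":0},{"xyz":[0,0,0],"rot":[0,0,0],"grip":0}]'; python3 -m jog '[{"xyz":[-0.7,0,0.7],"rot":[0,0,0],"grip":0},{"xyz":[0,0,0],"rot":[0,0,0],"grip":0}]'
```

```text
clock: 30.95
position: [0.5178, -0.313, 0.095]
tcp_rot: [0.098, 0.887, -0.254, 0.373]
contact_force: [-1.7, 0.5, 3.4]
grip_width: 0.0593
clock: 31.15
position: [0.5184, -0.3132, 0.095]
tcp_rot: [0.098, 0.887, -0.254, 0.374]
contact_force: [-2.6, 2.6, 8.8]
grip_width: 0.0592
```

In contact (about 10 N). Releasing and backing off.

```bash
python3 -m jog '[{"xyz":[0.7,0,-0.7],"rot":[0,0,0],"grip":0},{"xyz":[0,0,0],"rot":[0,0,0],"grip":0.85},{"xyz":[0,0,0],"rot":[0,0,0],"grip":1},{"xyz":[0,0,0],"rot":[0,0,0],"grip":1},{"xyz":[0,0,0],"rot":[0,0,0],"grip":1},{"xyz":[0,0,0],"rot":[0,0,0],"grip":1},{"xyz":[0,0,-10],"rot":[0,0,0],"grip":1},{"xyz":[0,0,-20],"rot":[0,0,0],"grip":1},{"xyz":[0,0,-30],"rot":[0,0,0],"grip":1},{"xyz":[0,0,-30],"rot":[0,0,0],"grip":1},{"xyz":[0,0,-30],"rot":[0,0,0],"grip":1},{"xyz":[0,0,0],"rot":[0,0,0],"grip":1}]'; python3 - <<'E'
from h import *
from scipy.optimize import least_squares
st()
def circ(X,r,c):
    f=least_squares(lambda c:np.hypot(*(X[:,:2]-c).T)-r,c,loss='soft_l1',f_scale=.001);return f.x.round(4),len(X)
for n in('side','top'):
    im,d=ctrl.get_image(n);P=cloud(n,d);cv2.imwrite(f'pics/{n}15.png',im[:,:,::-1])
    r=np.hypot(P[...,0]-.503,P[...,1]+.304)
    m=(P[...,2]>.137)&(P[...,2]<.15)&(r<.045);X=P[m]
    if len(X)>5: print(n,'rim',circ(X,.029,[.503,-.304]),X[:,2].mean())
    m=(P[...,2]>.06)&(P[...,2]<.135)&(r<.045)&(r>.028);print(n,'wall',circ(P[m],.03,[.503,-.304]))
    m=(P[...,2]>.02)&(P[...,2]<.075)&(np.hypot(P[...,0]-.544,P[...,1]+.012)<.045);print(n,'bottle',circ(P[m],.03,[.544,-.012]))
E
```

```text
clock: 32.35
position: [0.443, -0.2686, 0.1821]
tcp_rot: [0.098, 0.886, -0.254, 0.374]
contact_force: [-0.4, -0.8, 0.2]
grip_width: 0.0857
t 32.35 p [ 0.443  -0.2686  0.1821] th 45.54 az -30.67 x [ 0.59  -0.377  0.714] y [-0.524 -0.851 -0.017] q [-0.552 -0.168 -0.963 -0.019  0.012 -3.13 ] F [-0.4 -0.8  0.2] w 0.0857
side rim (array([ 0.5039, -0.3051]), 310) 0.14031999099281556
side wall (array([ 0.5036, -0.304 ]), 1204)
side bottle (array([ 0.5431, -0.0136]), 533)
top rim (array([ 0.5057, -0.3031]), 74) 0.1403719552624325
top wall (array([ 0.504 , -0.3032]), 194)
top bottle (array([ 0.545 , -0.0128]), 22)
```

View pics/side15.png

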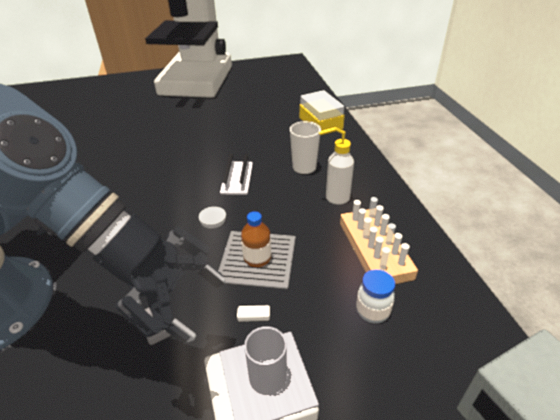

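View pics/top15.png

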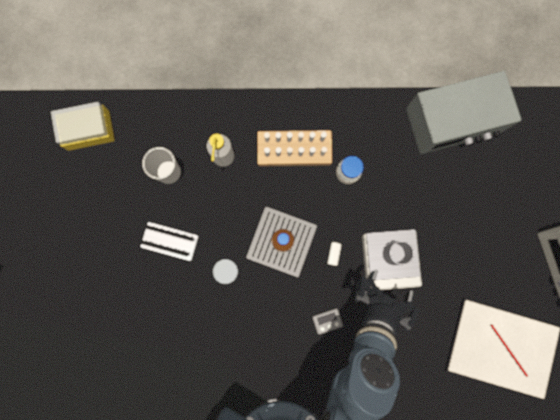

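Both views agree: the beaker stands mouth-up at (0.504, -0.304) against a plate centre of (0.503, -0.304). The bottle is within 2 mm of the mat centre. The other things are at their original pixels, and the gripper is open and clear.

```bash
python3 -c "
from bench import ctrl
print(ctrl.finish_job())"
```

```text
the job is handed in; nothing more can be done
None
```

The swap is done and handed in at about 32.5 s of the 72 s allowed: the beaker stands mouth-up on the stirrer plate and the bottle stands on the mat. Handing in gave no verdict.

**What I did:**
- **Beaker to cradle:** I gripped the upside-down beaker with the tool tilted 45°, because the elbow limit ruled out a more level approach. I laid it on its side in the cradle.
- **Bottle to mat:** I moved the bottle by its cap, upright throughout.
- **Beaker to stirrer:** I gripped the beaker again from its mouth side, turned it upright and set it on the plate.

**Last checks, from the bench cameras:**

| Item | Measured position (m) | Target centre (m) |
|---|---|---|
| Beaker | (0.504, -0.304), rim at z = 0.140 | plate (0.503, -0.304) |
| Bottle | (0.543 to 0.545, -0.013) | mat (0.544, -0.012) |

- The other things on the bench looked unmoved in the final pictures, compared by eye with the first ones.
- The gripper was open and about 8–10 cm back from the beaker. The tool-force readings I took stayed around 10 N or less.

**Things that disagreed or came close:**
- The side and top cameras differ by about 2 mm, which is within their stated calibration.
- The fingers closed to 25 mm on the bottle, not the cap's 28 mm. They probably held it at the neck, and a short test lift showed a firm hold.
- The last joint came very close to its limit during the final placing (-3.138 against -3.14), so I turned it back slightly.

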